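# Find the over-packed carton and stack the rest

## Task

One of the closed cartons on the bench has been packed double: it looks like the rest but weighs about three times as much. Move the hammer from the packing board into the grey tool tray, lift the cartons in turn to find the heavy one and put it flat in the blue bin, and stack all the others squarely in one upright column on the outline on the packing board, sides flush with one another. Set the cartons down, do not drop them, and leave the other things on the bench where they are.

Things in the scene. Friction and masses are not known exactly. Their poses are not given: they have to be found in the camera images.
- carton_1: closed cardboard carton 130 x 66 x 42 mm (x, y, z), tape along the top seam; all cartons look alike. Origin at the centre of its underside, x along the long side, z up. The ordinary ones weigh 0.20 to 0.28 kg, the single over-packed one 0.64 to 0.83 kg; nothing outside tells which it is. None when it is not on the bench in this run (or is held)
- carton_2: closed cardboard carton 130 x 66 x 42 mm (x, y, z), tape along the top seam; all cartons look alike. Origin at the centre of its underside, x along the long side, z up. The ordinary ones weigh 0.20 to 0.28 kg, the single over-packed one 0.64 to 0.83 kg; nothing outside tells which it is. None when it is not on the bench in this run (or is held)
- carton_3: closed cardboard carton 130 x 66 x 42 mm (x, y, z), tape along the top seam; all cartons look alike. Origin at the centre of its underside, x along the long side, z up. The ordinary ones weigh 0.20 to 0.28 kg, the single over-packed one 0.64 to 0.83 kg; nothing outside tells which it is. None when it is not on the bench in this run (or is held)
- carton_4: closed cardboard carton 130 x 66 x 42 mm (x, y, z), tape along the top seam; all cartons look alike. Origin at the centre of its underside, x along the long side, z up. The ordinary ones weigh 0.20 to 0.28 kg, the single over-packed one 0.64 to 0.83 kg; nothing outside tells which it is. None when it is not on the bench in this run (or is held)
- carton_5: closed cardboard carton 130 x 66 x 42 mm (x, y, z), tape along the top seam; all cartons look alike. Origin at the centre of its underside, x along the long side, z up. The ordinary ones weigh 0.20 to 0.28 kg, the single over-packed one 0.64 to 0.83 kg; nothing outside tells which it is. None when it is not on the bench in this run (or is held)
- carton_6: closed cardboard carton 130 x 66 x 42 mm (x, y, z), tape along the top seam; all cartons look alike. Origin at the centre of its underside, x along the long side, z up. The ordinary ones weigh 0.20 to 0.28 kg, the single over-packed one 0.64 to 0.83 kg; nothing outside tells which it is. None when it is not on the bench in this run (or is held)
- carton_7: closed cardboard carton 130 x 66 x 42 mm (x, y, z), tape along the top seam; all cartons look alike. Origin at the centre of its underside, x along the long side, z up. The ordinary ones weigh 0.20 to 0.28 kg, the single over-packed one 0.64 to 0.83 kg; nothing outside tells which it is. None when it is not on the bench in this run (or is held)
- board: packing board standing fixed on the bench: plywood 170 x 110 mm (x, y), top face 20 mm above the bench, with a thin blue painted outline 142 x 78 mm in its middle for one carton, long side along x. Origin at the centre of its underside, x along its long side. The hammer lies on it at the start
- board_top (a point): centre of the board's outline on its top face (z = 20 mm)
- bin: blue open-front stacking bin, fixed, 230 x 190 mm outside (x, y), walls and floor 5 mm, walls 80 mm high but only 45 mm at the front (-x) 80 mm of the sides and at the front lip. Origin at the centre of its underside; x points to its back wall. It stands on the left or the right of the bench; the tray on the other side
- tray: shallow open grey tool tray, fixed, 250 x 150 x 28 mm outside (x, y, z), walls 4 mm, floor 4 mm. Origin at the centre of its underside, x along its long side
- hammer: hammer 220 mm long lying on the board, 0.35 kg: round wooden handle, 26 mm thick, along its x axis; steel head 26 mm thick at the +x end (last 26 mm), reaching 40 mm to +y and 48 mm to -y. Origin under the middle of its length; the handle's axis is 13 mm above it
- hammer_grip (a point): point on the handle's axis near the hammer's balance point, 44 mm from its origin towards the head; a good place to pinch the handle from above
- jar: white jar with a blue cap, 52 mm wide, 75 mm high; bystander
- can: small blue-labelled can, 56 mm wide, 62 mm high; bystander
- tape: roll of masking tape lying flat, 60 mm wide, 24 mm high; bystander
- driver: stubby orange screwdriver, 110 mm long, lying; bystander
Mind the look-alikes: they are no part of the job. Leave any green look-alike of the carton_7 alone.

How it is judged (in metres and radians):
At the end, for the whole second after the job is handed in: Each ordinary carton is upright in one column on the board: centre within 10 mm of the outline's centre from above, turned under 0.1 rad and tilted under 0.06 rad to the board; the heavy carton lies flat on the blue bin's floor, the hammer inside the tray; all at rest and let go (((horizontal distance between carton_1 and board_top below 0.01 m and angle between the x axis of carton_1 and the x axis of board, either way round below 0.1 rad and angle between carton_1's own z axis and vertical below 0.06 rad and z of carton_1 in the frame of board above 0.012 m) or (x of carton_1 in the frame of bin between -0.11 and 0.11 m and y of carton_1 in the frame of bin between -0.09 and 0.09 m and z of carton_1 in the frame of bin below 0.02 m and angle between carton_1's own z axis and vertical below 0.15 rad and contact force between carton_1 and bin above 4.5 N)) and ((horizontal distance between carton_2 and board_top below 0.01 m and angle between the x axis of carton_2 and the x axis of board, either way round below 0.1 rad and angle between carton_2's own z axis and vertical below 0.06 rad and z of carton_2 in the frame of board above 0.012 m) or (x of carton_2 in the frame of bin between -0.11 and 0.11 m and y of carton_2 in the frame of bin between -0.09 and 0.09 m and z of carton_2 in the frame of bin below 0.02 m and angle between carton_2's own z axis and vertical below 0.15 rad and contact force between carton_2 and bin above 4.5 N)) and ((horizontal distance between carton_3 and board_top below 0.01 m and angle between the x axis of carton_3 and the x axis of board, either way round below 0.1 rad and angle between carton_3's own z axis and vertical below 0.06 rad and z of carton_3 in the frame of board above 0.012 m) or (x of carton_3 in the frame of bin between -0.11 and 0.11 m and y of carton_3 in the frame of bin between -0.09 and 0.09 m and z of carton_3 in the frame of bin below 0.02 m and angle between carton_3's own z axis and vertical below 0.15 rad and contact force between carton_3 and bin above 4.5 N)) and ((horizontal distance between carton_4 and board_top below 0.01 m and angle between the x axis of carton_4 and the x axis of board, either way round below 0.1 rad and angle between carton_4's own z axis and vertical below 0.06 rad and z of carton_4 in the frame of board above 0.012 m) or (x of carton_4 in the frame of bin between -0.11 and 0.11 m and y of carton_4 in the frame of bin between -0.09 and 0.09 m and z of carton_4 in the frame of bin below 0.02 m and angle between carton_4's own z axis and vertical below 0.15 rad and contact force between carton_4 and bin above 4.5 N)) and ((horizontal distance between carton_5 and board_top below 0.01 m and angle between the x axis of carton_5 and the x axis of board, either way round below 0.1 rad and angle between carton_5's own z axis and vertical below 0.06 rad and z of carton_5 in the frame of board above 0.012 m) or (x of carton_5 in the frame of bin between -0.11 and 0.11 m and y of carton_5 in the frame of bin between -0.09 and 0.09 m and z of carton_5 in the frame of bin below 0.02 m and angle between carton_5's own z axis and vertical below 0.15 rad and contact force between carton_5 and bin above 4.5 N)) and ((horizontal distance between carton_6 and board_top below 0.01 m and angle between the x axis of carton_6 and the x axis of board, either way round below 0.1 rad and angle between carton_6's own z axis and vertical below 0.06 rad and z of carton_6 in the frame of board above 0.012 m) or (x of carton_6 in the frame of bin between -0.11 and 0.11 m and y of carton_6 in the frame of bin between -0.09 and 0.09 m and z of carton_6 in the frame of bin below 0.02 m and angle between carton_6's own z axis and vertical below 0.15 rad and contact force between carton_6 and bin above 4.5 N)) and ((horizontal distance between carton_7 and board_top below 0.01 m and angle between the x axis of carton_7 and the x axis of board, either way round below 0.1 rad and angle between carton_7's own z axis and vertical below 0.06 rad and z of carton_7 in the frame of board above 0.012 m) or (x of carton_7 in the frame of bin between -0.11 and 0.11 m and y of carton_7 in the frame of bin between -0.09 and 0.09 m and z of carton_7 in the frame of bin below 0.02 m and angle between carton_7's own z axis and vertical below 0.15 rad and contact force between carton_7 and bin above 4.5 N)) and linear speed of each of carton_1, carton_2, carton_3, carton_4, carton_5, carton_6, carton_7 below 0.02 m/s and contact force between bin and anything else above 4.5 N and x of hammer in the frame of tray between -0.06 and 0.06 m and y of hammer in the frame of tray between -0.065 and 0.065 m and z of hammer in the frame of tray below 0.03 m and linear speed of hammer below 0.03 m/s); the robot touches nothing.
It fails at once if the jar, the can, the tape roll or the orange screwdriver is pushed more than 50 mm from its place (distance of any of jar, can, tape, driver from where it was at the start of the episode above 0.05 m).
It fails at once if a carton is dropped more than about 50 mm onto the board, the column or the bin floor (free of the fingers and faster than 1 m/s there) ((horizontal distance between carton_1 and board_top below 0.025 m and linear speed of carton_1 above 1 m/s and contact force between the fingers and carton_1 below 0.2 N) or (horizontal distance between carton_1 and bin below 0.08 m and linear speed of carton_1 above 1 m/s and contact force between the fingers and carton_1 below 0.2 N) or (horizontal distance between carton_2 and board_top below 0.025 m and linear speed of carton_2 above 1 m/s and contact force between the fingers and carton_2 below 0.2 N) or (horizontal distance between carton_2 and bin below 0.08 m and linear speed of carton_2 above 1 m/s and contact force between the fingers and carton_2 below 0.2 N) or (horizontal distance between carton_3 and board_top below 0.025 m and linear speed of carton_3 above 1 m/s and contact force between the fingers and carton_3 below 0.2 N) or (horizontal distance between carton_3 and bin below 0.08 m and linear speed of carton_3 above 1 m/s and contact force between the fingers and carton_3 below 0.2 N) or (horizontal distance between carton_4 and board_top below 0.025 m and linear speed of carton_4 above 1 m/s and contact force between the fingers and carton_4 below 0.2 N) or (horizontal distance between carton_4 and bin below 0.08 m and linear speed of carton_4 above 1 m/s and contact force between the fingers and carton_4 below 0.2 N) or (horizontal distance between carton_5 and board_top below 0.025 m and linear speed of carton_5 above 1 m/s and contact force between the fingers and carton_5 below 0.2 N) or (horizontal distance between carton_5 and bin below 0.08 m and linear speed of carton_5 above 1 m/s and contact force between the fingers and carton_5 below 0.2 N) or (horizontal distance between carton_6 and board_top below 0.025 m and linear speed of carton_6 above 1 m/s and contact force between the fingers and carton_6 below 0.2 N) or (horizontal distance between carton_6 and bin below 0.08 m and linear speed of carton_6 above 1 m/s and contact force between the fingers and carton_6 below 0.2 N) or (horizontal distance between carton_7 and board_top below 0.025 m and linear speed of carton_7 above 1 m/s and contact force between the fingers and carton_7 below 0.2 N) or (horizontal distance between carton_7 and bin below 0.08 m and linear speed of carton_7 above 1 m/s and contact force between the fingers and carton_7 below 0.2 N)).
Of carton_1, carton_4, carton_7 only 2 to 3 are there at a start; the rules pass over those that are not, and their reading is None.
Of carton_2, carton_5 only 1 to 1 are there at a start; the rules pass over those that are not, and their reading is None.
At some moment in a run one of carton_1, carton_2, carton_3, carton_4, carton_5, carton_6, carton_7, hammer may be knocked a few centimetres aside while the robot is not near it.
It also fails if it takes over 210 s, if anything falls off the work surface, if the arm or the gripper's body presses on something with over 40 N, if the wrist force passes 120 N, or if a joint passes its speed limit or range.

## Robot

A 6-joint arm with a two-finger parallel gripper is mounted at the origin on the work surface. World frame = base frame: x ahead of the robot, y to its left, z up, the work surface at z = 0. Lengths are in m, angles in degrees, forces in N, time in s.
With the tool pointing down it reaches from about 0.375 to 0.9 m from the base axis. Payload 3.1 kg.
Tool frame: the origin (TCP) lies between the finger pads; the fingertips stand 11 mm ahead of it and the grasp point (between the pads) lies 8 mm behind it; x points along the fingers, y is the direction in which the jaws open and shut, and the axes are right-handed (so a half turn about x gives the same grasp; the last joint's range is limited). The gripper opens to 87 mm and grips with 3 to 60 N. Pads are 19 mm wide; open, the fingers measure 117 mm over their backs; the gripper's body (75 mm by 190 mm) begins 51 mm behind the grasp point.
Start: joints at [-81.102, 30.224, 82.088, -0, 67.689, -10.227], TCP at [0.205, -0.59, 0.234] pointing down, gripper open.
Joint ranges: [-176.69, 176.69], [-43.24, 126.21], [12.49, 139.97], [-82, 262], [0, 151.66], [-163.58, 163.58]. Speed limits (degrees/s): [159.86, 159.86, 180, 180, 180, 180].

## Interface

Orientations are given as a 3x3 rotation matrix whose columns are the frame's x, y, z axes.
In Python, from rig import bot gives the robot as it stands.
- The arm moves only by the shell command python3 -m inch 'ROWS' [OPENING]. ROWS is a JSON object of lists of equal length, an entry for each row: "dp": the shift along the tool's x, y, z in mm, a list of three; "yaw": the turn about the tool's x in degrees. In form: {"dp": [[tx, ty, tz], ...], "yaw": [yaw, ...]}. A call has 1 to 20 rows; each row shifts and turns the commanded pose from where the row before left it, along the tool's axes as they then stand; what a row does not reach is not made up. A row lasts 1/12 s, in which the tool goes at most 41.7 mm and 7.16 degrees, less where a joint would pass 70% of its speed; a pose out of reach is approached as far as the arm can. A call is refused whole if a number of a shift passes 41.7 or a number of a turn 7.16, either way. A call with a gripper value outside its range is refused whole. OPENING is the finger opening in mm, from 0 to 87, set as the call begins (- or left out, the last holds). The fingers move at their own pace and stop on an object; the grip force is fixed at half the most. Time passes only in rows, so rows that do not move let the fingers close. It gives the time, the measured TCP pose, the force and the opening at its end, in the units of the state.
- bot.read_state(): the state, without advancing time (a new reading comes with each control period).
- bot.capture(name): name is "side" or "top"; returns a dict with "color" (480x640x3 uint8, red, green, blue), "intrinsics" (3x3 intrinsics, pixels), "pose" (4x4, takes a point from camera to world coordinates). Camera axes: x right, y down, z forward; pixel columns grow to the right and rows downward; lengths in m; the calibration is good to about 2 mm. A picture is of the moment at which its call begins. There is no depth.
- bot.hand_in(): hands the job in, once; it reports no verdict.
The state is a dict: "time_s": time; "joint_positions": joint angles; "qvel": joint speeds; "tau": joint torques, N m; "position": TCP position; "tcp_rot": TCP orientation; "force": force on the tool from outside, world axes, zero at the start; "moment": the same for the moment, N m; "opening": opening from 0.0 (shut) to 1.0 (fully open).
Only numpy, scipy, OpenCV 4.12 (cv2) and the standard library are available. Lean on these libraries where they do the work, as an engineer would, in place of code of your own. Each camera call takes 0.05 s, during which the arm holds its last target.

## Working session

There is one attempt and no reset: what is moved stays moved. The work goes in short steps, Python scripts to look and compute and a shell command to move; the robot and the scene stay as the last step left them, time stands still between calls to the robot, and variables do not carry over. Pictures are saved under pics/ and viewed, and the job is handed in when it is done.

```bash
ls; mkdir -p pics
python3 - <<'E'
from rig import bot
import cv2,numpy as np
print(bot.read_state())
for n in("top","side"):
    d=bot.capture(n);cv2.imwrite(f"pics/{n}0.png",d["color"][:,:,::-1]);print(d["intrinsics"].round(1).tolist(),d["pose"].round(4).tolist())
E
```

```text
pics
{'time_s': 0.0, 'joint_positions': array([-8.11003629e+01,  3.02789853e+01,  8.21560407e+01, -5.96976537e-04,
        6.76911682e+01, -1.02281494e+01]), 'qvel': array([-0.14923932,  0.02457872,  0.0329515 , -0.06231656,  0.06437665,
        0.01956849]), 'tau': array([-1.12132904e-03, -4.40049613e+01, -1.76590472e+01,  6.32758182e-02,
        5.81743440e-02, -1.55275179e-04]), 'position': array([ 0.2047012 , -0.58976841,  0.23257334]), 'tcp_rot': array([[-3.50259699e-04,  3.27679495e-01, -9.44788879e-01],
       [ 2.17449611e-03, -9.44786454e-01, -3.27679460e-01],
       [-9.99997574e-01, -2.16921265e-03, -3.81617169e-04]]), 'force': array([-0.33697239,  0.35907969,  0.69039271]), 'moment': array([-0.07240102,  0.01745979,  0.00342748]), 'opening': 0.9990273639067841}
[[609.8, 0.0, 318.1], [0.0, 609.8, 238.8], [0.0, 0.0, 1.0]] [[-0.004, -0.9808, 0.1948, 0.1757], [-1.0, 0.0025, -0.0083, 0.0155], [0.0077, -0.1948, -0.9808, 1.562], [0.0, 0.0, 0.0, 1.0]]
[[443.4, 0.0, 310.9], [0.0, 443.4, 243.0], [0.0, 0.0, 1.0]] [[-0.902, -0.2971, 0.3133, 0.1894], [-0.4314, 0.5894, -0.6831, 0.618], [0.0183, -0.7512, -0.6598, 0.639], [0.0, 0.0, 0.0, 1.0]]
```

View pics/top0.png

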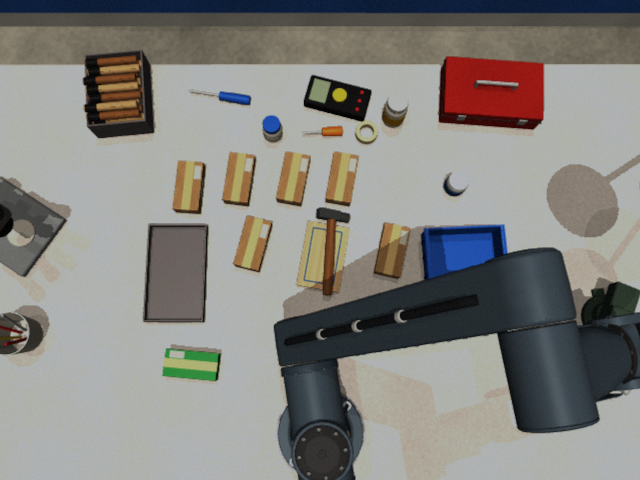

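View pics/side0.png

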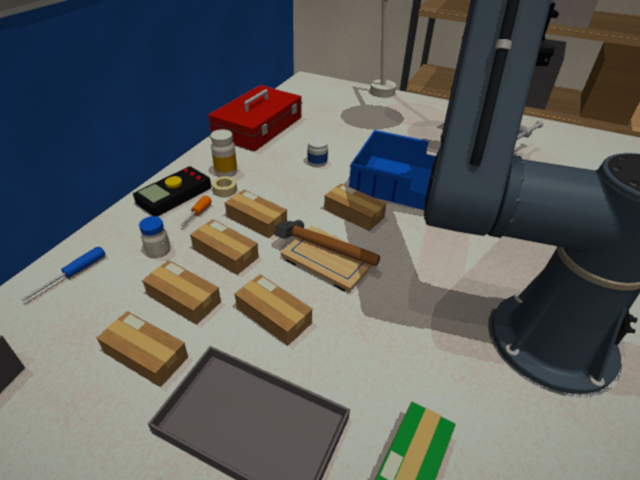

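```bash
cat > h.py <<'E'
from rig import bot
import cv2,numpy as np
def cap(n,save=None):
    d=bot.capture(n); 
    if save: cv2.imwrite(f"pics/{save}.png",d["color"][:,:,::-1])
    return d
def cast(d,uv,z):
    uv=np.atleast_2d(np.asarray(uv,float)); K=d["intrinsics"];T=d["pose"]
    r=np.c_[uv,np.ones(len(uv))]@np.linalg.inv(K).T@T[:3,:3].T
    o=T[:3,3]; s=(z-o[2])/r[:,2]
    return o[:2]+r[:,:2]*s[:,None]
def rect(d,c,z,dims=None):
    """oriented rect at plane z: centre, angle of long axis (deg, -90..90), L, W in mm; corrected for visible sides if dims"""
    p=cast(d,c.reshape(-1,2),z).astype(np.float32)*1000
    b=cv2.boxPoints(cv2.minAreaRect(p)); e1=b[1]-b[0];e2=b[2]-b[1]
    if np.linalg.norm(e1)<np.linalg.norm(e2): e1,e2=e2,e1
    L,W=np.linalg.norm(e1),np.linalg.norm(e2);u=e1/L
    if u[0]<0:u=-u
    v=np.array([-u[1],u[0]]);ctr=b.mean(0)
    if dims:
        cam=d["pose"][:2,3]*1000
        for ax,s,n in((u,L,dims[0]),(v,W,dims[1])):
            ctr=ctr+ax*np.sign((ctr-cam)@ax)*(s-n)/2
    return ctr.round(1),round(float(np.degrees(np.arctan2(u[1],u[0]))),1),round(float(L),1),round(float(W),1)
def blobs(mask,amin):
    mask=cv2.morphologyEx(mask,cv2.MORPH_OPEN,np.ones((3,3),np.uint8))
    cs,_=cv2.findContours(mask,cv2.RETR_EXTERNAL,cv2.CHAIN_APPROX_NONE)
    return [c for c in cs if cv2.contourArea(c)>amin]
def hsv(d): return cv2.cvtColor(d["color"],cv2.COLOR_RGB2HSV)
def cartons(d,z=0.042):
    h=hsv(d); m=cv2.inRange(h,(8,70,40),(26,255,255))
    out=[]
    for c in blobs(m,500):
        r=rect(d,c,z,(130,66)); x,y=c.reshape(-1,2).mean(0)
        out.append((int(x),int(y))+r)
    return out
def plan(x,y,z,ang=None):
    """target TCP mm; ang = world direction of jaw (tool y) in deg mod 180. prints yaw to turn first, then dp in tool axes after the turn"""
    s=bot.read_state();R=s["tcp_rot"];p=s["position"]*1000
    cur=np.degrees(np.arctan2(R[1,1],R[0,1])); t=0
    if ang is not None:
        t=-((ang-cur+90)%180-90)   # turn about down axis
    a=np.radians(cur-t); Y=np.array([np.cos(a),np.sin(a)]); Z=np.array([Y[1],-Y[0]])
    # x_tool=down, z = x cross y
    Z=np.cross([0,0,-1],[Y[0],Y[1],0])[:2]
    d=np.array([x,y])-p[:2]
    print("pos",p.round(1),"jaw",round(cur,1),"j6",round(s["joint_positions"][5],0),"| yaw",round(t,1),"dx(down)",round(p[2]-z,1),"dy",round(d@Y,1),"dz",round(d@Z,1),"| F",s["force"].round(1),"open",round(s["opening"]*87,1),"t",round(s["time_s"],1))
E
python3 - <<'E'
from h import *
d=cap("top")
for c in cartons(d): print(c)
h=hsv(d)
for u,v in((176,272),(310,270),(329,260),(333,214),(465,240),(342,185),(345,230),(335,275)): print(u,v,h[v,u])
E
```

```text
(389, 251, array([ 450.3, -185.7]), -12.8, 135.3, 68.6)
(327, 257, array([468. , -14.2]), -10.0, 195.4, 88.1)
(188, 185, array([619.8, 338.6]), -4.1, 137.6, 68.1)
(238, 177, array([641.7, 209.4]), -6.6, 138.2, 68.6)
(341, 176, array([642. , -59.4]), -10.4, 138.7, 65.7)
(290, 181, array([642.7,  67.4]), -10.4, 138.5, 67.3)
(118, 88, array([914.2, 564.1]), 5.1, 188.4, 124.1)
176 272 [ 15  29 106]
310 270 [ 22 104 176]
329 260 [ 12 183 121]
333 214 [38 20 50]
465 240 [110 214 149]
342 185 [ 27 107 174]
345 230 [ 27  90 176]
335 275 [ 9 54 90]
```

Run:
```python
from h import *
d=cap("top"); h=hsv(d)
for u,v in((245,243),(253,243),(262,243),(238,240),(182,186),(175,172),(322,262),(315,245),(340,262)): print(u,v,h[v,u])
m=cv2.inRange(h,(8,60,40),(30,255,255))
im=d["color"][130:330,130:530,::-1]; 
cv2.imwrite("pics/crop0.png",np.vstack([cv2.resize(im,(800,400),interpolation=cv2.INTER_CUBIC)]))
cv2.imwrite("pics/mask0.png",cv2.resize(m[130:330,130:530],(800,400)))
```

```text
245 243 [ 16 145 153]
253 243 [ 29  98 174]
262 243 [ 16 145 153]
238 240 [100   8 181]
182 186 [ 16 144 147]
175 172 [ 83   6 179]
322 262 [ 26  91 177]
315 245 [ 23 101 175]
340 262 [ 24  98 174]
```

View pics/crop0.png

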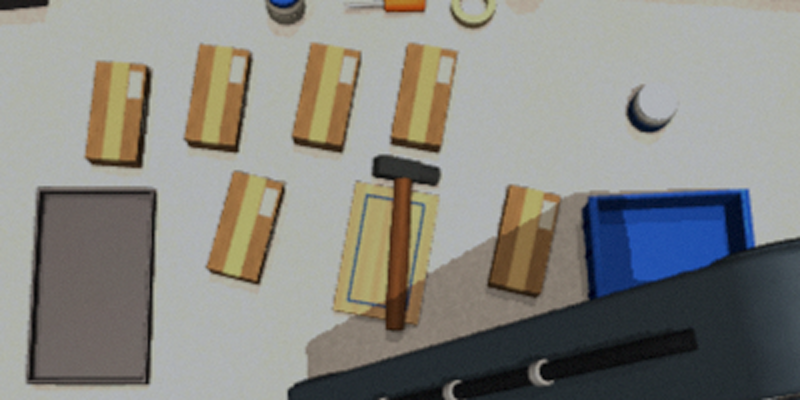

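View pics/mask0.png

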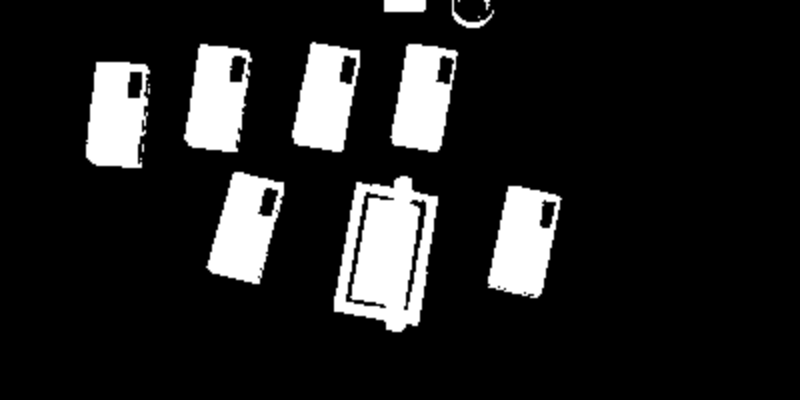

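```bash
sed -i 's/(8,70,40),(26,255,255)/(8,60,40),(30,255,255)/' h.py
python3 - <<'E'
from h import *
d=cap("top"); h=hsv(d)
for c in cartons(d): print(c)
m=cv2.inRange(h,(0,120,30),(14,255,140)); m[:,:310]=0;m[:,352:]=0;m[:205]=0;m[302:]=0
b=max(blobs(m,50),key=cv2.contourArea); print("handle",cv2.boundingRect(b),rect(d,b,.033))
m=cv2.inRange(h,(0,0,0),(180,255,80)); m[:,310:355]|=0;m[:,:310]=0;m[:,355:]=0;m[:200]=0;m[228:]=0
b=max(blobs(m,50),key=cv2.contourArea); print("head",cv2.boundingRect(b),rect(d,b,.040))
# tray
m=cv2.inRange(h,(0,0,0),(180,70,135));m[:215]=0;m[335:]=0;m[:,:135]=0;m[:,225:]=0
b=max(blobs(m,500),key=cv2.contourArea); print("tray",cv2.boundingRect(b),rect(d,b,.028,(250,150)))
E
```

```text
(391, 248, array([ 451.2, -186.4]), -13.0, 136.6, 69.3)
(322, 255, array([471.5,   5.8]), -10.0, 195.9, 108.8)
(253, 241, array([469.5, 169.8]), -14.2, 134.6, 69.2)
(188, 184, array([620.8, 339.3]), -3.7, 138.9, 71.9)
(341, 176, array([643.4, -59.2]), -10.5, 140.1, 66.7)
(293, 176, array([643.4,  67.8]), -10.4, 139.1, 67.8)
(238, 177, array([642.6, 209.1]), -7.4, 139.1, 69.8)
(118, 89, array([914. , 564.1]), 5.1, 188.6, 124.1)
handle (323, 219, 13, 76) (array([434.8, -24.4], dtype=float32), -3.1, 194.4, 24.1)
head (317, 208, 33, 15) (array([541.1, -35.4], dtype=float32), 81.9, 84.5, 29.5)
tray (143, 223, 66, 100) (array([398. , 366.2]), -0.2, 253.0, 156.6)
```

Run:
```python
from h import *
plan(491.5,-28,120,86)
```

```text
pos [ 204.7 -590.2  233.1] jaw -70.9 j6 -10.0 | yaw 23.1 dx(down) 113.1 dy -580.8 dz -246.9 | F [-0.2 -0.  -0.3] open 87.2 t 0.2
```

```bash
python3 -m inch '{"dp":[[0,0,0],[0,0,0],[0,0,0],[0,0,0]],"yaw":[5.8,5.8,5.8,5.7]}' 50
python3 -m inch '{"dp":[[0,-20,-8],[0,-30,-13],[0,-33,-14],[0,-33,-14],[0,-33,-14],[0,-33,-14],[0,-33,-14],[0,-33,-14],[0,-33,-14],[0,-33,-14],[0,-33,-14],[0,-33,-14],[0,-33,-14],[0,-33,-14],[0,-33,-14],[0,-33,-14],[0,-33,-14],[0,-30,-13],[0,-25,-11],[0,-15,-6]],"yaw":[0,0,0,0,0,0,0,0,0,0,0,0,0,0,0,0,0,0,0,0]}'
python3 -c "
from h import *
plan(491.5,-28,110,86);cap('side','s1');d=cap('top','t1')
for c in cartons(d): print(c)"
```

```text
time_s: 0.58
position: [0.2048, -0.5903, 0.2334]
tcp_rot: [[-0.0, -0.074, -0.997], [0.0, -0.997, 0.074], [-1.0, -0.0, 0.0]]
force: [0.5, 0.8, -0.0]
opening: 0.784
time_s: 2.25
position: [0.509, 0.0076, 0.2337]
tcp_rot: [[0.001, -0.067, -0.998], [0.001, -0.998, 0.067], [-1.0, -0.001, -0.001]]
force: [0.3, -0.2, 0.7]
opening: 0.578
pos [509.    7.6 233.7] jaw -93.8 j6 82.0 | yaw 0.2 dx(down) 123.7 dy 36.7 dz 15.0 | F [ 0.3 -0.2  0.7] open 50.3 t 2.2
(336, 258, array([448.9, -35. ]), -11.6, 176.6, 42.9)
(391, 249, array([ 451.1, -185.4]), -12.9, 135.8, 68.4)
(248, 239, array([469.5, 170. ]), -14.5, 130.3, 54.0)
(188, 185, array([620.4, 340.4]), -1.7, 139.1, 71.0)
(239, 177, array([642.6, 209.1]), -7.4, 139.2, 69.9)
(119, 88, array([914.6, 564.1]), 5.0, 189.1, 124.1)
```

View pics/t1.png

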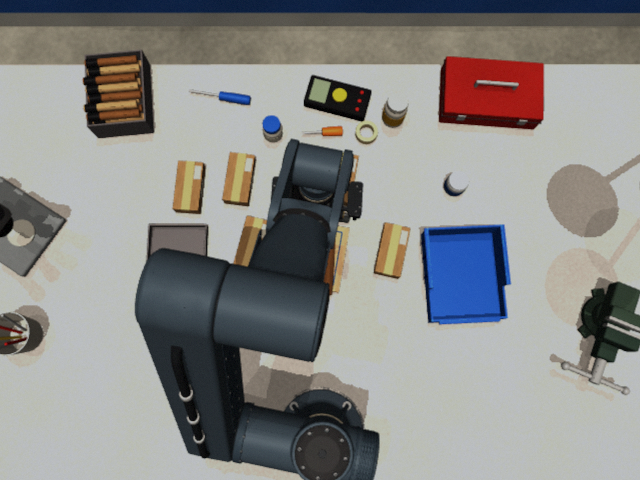

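View pics/s1.png

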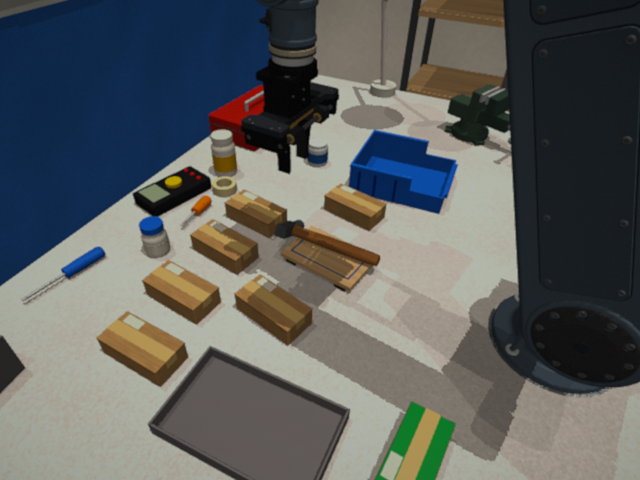

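```bash
python3 -m inch '{"dp":[[0,18.4,7.5],[0,18.3,7.5],[25,0,0],[30,0,0],[30,0,0],[25,0,0],[0,0,0]],"yaw":[0,0,0,0,0,0,0]}'
python3 -c "
from h import *
plan(491.5,-28,34,86);cap('side','s2')"
```

```text
time_s: 2.93
position: [0.4865, -0.0309, 0.1198]
tcp_rot: [[-0.01, -0.071, -0.997], [0.002, -0.997, 0.071], [-1.0, -0.002, 0.01]]
force: [-0.9, 0.8, -0.5]
opening: 0.579
pos [486.5 -30.9 119.8] jaw -94.1 j6 77.0 | yaw -0.1 dx(down) 85.8 dy -3.2 dz -4.7 | F [-0.9  0.8 -0.5] open 50.3 t 2.9
```

View pics/s2.png

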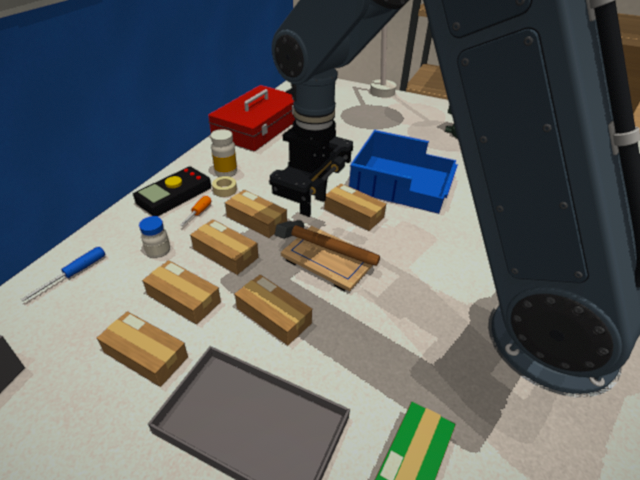

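```bash
python3 -m inch '{"dp":[[0,0,0],[0,0,0]],"yaw":[0,0]}'
python3 -c "
from h import *
plan(491.5,-28,34,86)"
```

```text
time_s: 3.15
position: [0.4914, -0.0313, 0.125]
tcp_rot: [[0.003, -0.07, -0.998], [-0.001, -0.998, 0.07], [-1.0, 0.001, -0.003]]
force: [0.3, 0.2, 0.2]
opening: 0.577
pos [491.4 -31.3 125. ] jaw -94.0 j6 77.0 | yaw 0.0 dx(down) 91.0 dy -3.3 dz 0.1 | F [0.3 0.2 0.2] open 50.2 t 3.1
```

```bash
python3 -m inch '{"dp":[[15,-3.3,0],[20,0,0],[20,0,0],[16,0,0],[12,0,0],[8,0,0],[0,0,0],[0,0,0]],"yaw":[0,0,0,0,0,0,0,0]}'
python3 -c "
from h import *
plan(491.5,-28,34,86);cap('side','s3')"
```

```text
time_s: 3.82
position: [0.4913, -0.0275, 0.0334]
tcp_rot: [[0.002, -0.069, -0.998], [-0.0, -0.998, 0.069], [-1.0, 0.0, -0.002]]
force: [-0.2, -0.2, 0.1]
opening: 0.577
pos [491.3 -27.5  33.4] jaw -94.0 j6 78.0 | yaw 0.0 dx(down) -0.6 dy 0.4 dz -0.2 | F [-0.2 -0.2  0.1] open 50.2 t 3.8
```

View pics/s3.png

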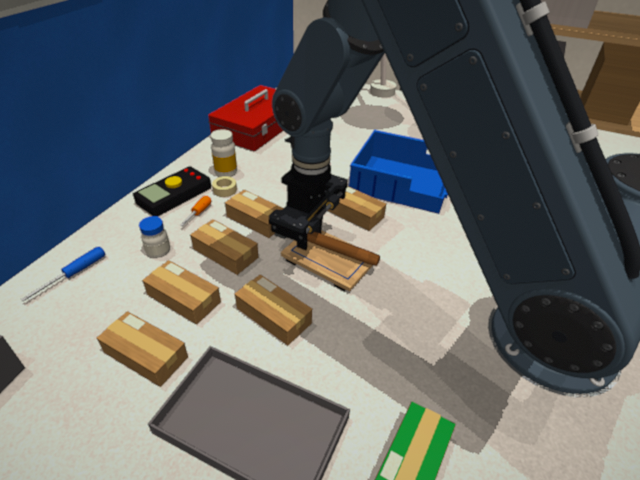

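Fingers straddle the handle next to the head (side view ~(305,235)). Close and lift.

```bash
python3 -m inch '{"dp":[[0,0,0],[0,0,0],[0,0,0],[0,0,0],[0,0,0],[0,0,0],[-5,0,0],[-15,0,0],[-25,0,0],[-25,0,0],[-20,0,0],[-10,0,0],[0,0,0],[0,0,0]],"yaw":[0,0,0,0,0,0,0,0,0,0,0,0,0,0]}' 0
python3 -c "
from h import *
plan(442,366,100,90);cap('side','s4')"
```

```text
time_s: 5.03
position: [0.4901, -0.0272, 0.1327]
tcp_rot: [[-0.0, -0.069, -0.998], [0.0, -0.998, 0.069], [-1.0, -0.0, 0.0]]
force: [-0.4, 0.6, -3.4]
opening: 0.279
pos [490.1 -27.2 132.7] jaw -94.0 j6 78.0 | yaw -4.0 dx(down) 32.7 dy -393.2 dz 48.1 | F [-0.4  0.6 -3.4] open 24.2 t 5.0
```

View pics/s4.png

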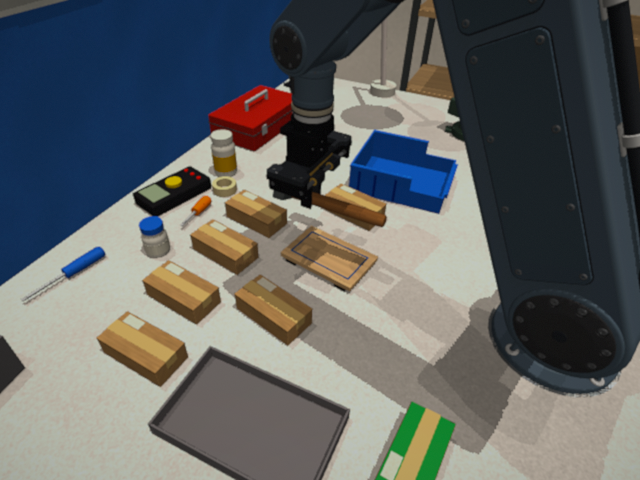

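```bash
python3 -m inch '{"dp":[[0,0,0],[0,-12,1],[0,-25,3],[0,-33,4],[0,-35,4],[0,-35,4],[0,-35,5],[0,-35,5],[0,-35,5],[0,-35,5],[0,-33,4],[0,-30,4],[0,-25,2],[0,-15,2],[0,-10,0],[0,0,0],[0,0,0]],"yaw":[-4,0,0,0,0,0,0,0,0,0,0,0,0,0,0,0,0]}'
python3 -c "
from h import *
plan(442,366,22,90);cap('side','s5');d=cap('top','t5')"
```

```text
time_s: 6.5
position: [0.4413, 0.3654, 0.1315]
tcp_rot: [[-0.002, 0.001, -1.0], [-0.002, -1.0, -0.001], [-1.0, 0.002, 0.002]]
force: [-0.6, -0.3, -4.1]
opening: 0.28
pos [441.3 365.4 131.5] jaw -90.0 j6 118.0 | yaw 0.0 dx(down) 109.5 dy -0.6 dz -0.7 | F [-0.6 -0.3 -4.1] open 24.4 t 6.5
```

View pics/s5.png

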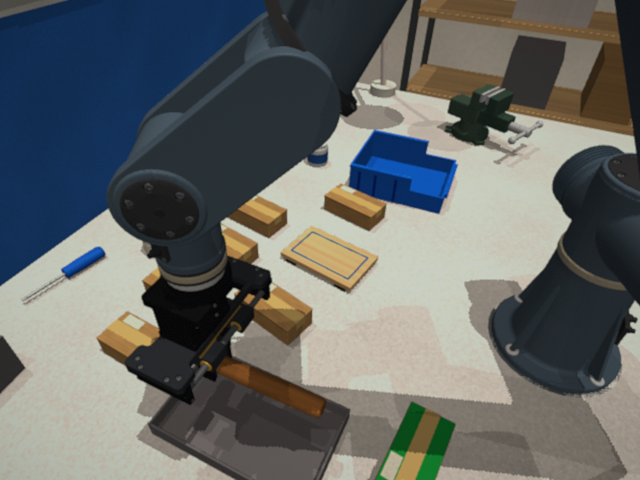

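View pics/t5.png

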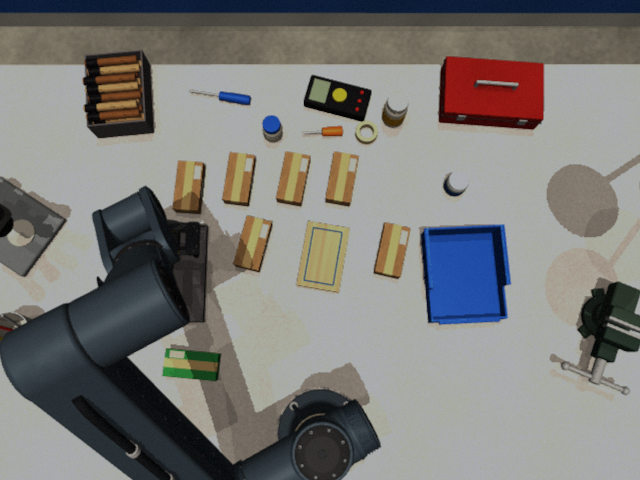

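```bash
python3 -m inch '{"dp":[[12,0,0],[22,0,0],[24,0,0],[20,0,0],[14,0,0],[9,0,0],[7,0,0],[3,0,0],[0,0,0]],"yaw":[0,0,0,0,0,0,0,0,0]}'
cat > b.py <<'E'
from h import *
d=cap("top");h=hsv(d)
m=cv2.inRange(h,(15,60,40),(32,255,255));m[:,:296]=0;m[:,352:]=0;m[:215]=0;m[298:]=0
b=max(blobs(m,500),key=cv2.contourArea);print("board",rect(d,b,.020,(170,110)))
m2=np.zeros_like(m);cv2.drawContours(m2,[b],-1,255,-1);m2=cv2.erode(m2,np.ones((5,5)))
o=cv2.inRange(h[:,:,1],0,65)&m2
p=cv2.findNonZero(o);print("outline",len(p),rect(d,p,.020))
m=cv2.inRange(h,(100,120,30),(125,255,255));m[:200]=0;m[340:]=0;m[:,:410]=0;m[:,525:]=0
b=max(blobs(m,500),key=cv2.contourArea);print("bin top",cv2.boundingRect(b),rect(d,b,.08),rect(d,b,0))
E
python3 b.py;python3 -c "
from h import *
plan(442,366,20,90)"
```

```text
time_s: 7.35
position: [0.443, 0.3665, 0.0229]
tcp_rot: [[0.002, -0.001, -1.0], [0.002, -1.0, 0.001], [-1.0, -0.002, -0.002]]
force: [-1.9, 2.1, 3.0]
opening: 0.272
board (array([437. ,  -9.3]), -10.0, 170.3, 109.1)
outline 322 (array([438.2,  -9.2], dtype=float32), -10.1, 144.9, 81.0)
bin top (422, 225, 88, 99) (array([ 382.8, -361.6], dtype=float32), 2.6, 238.5, 208.5) (array([ 393.9, -382. ], dtype=float32), 2.6, 251.4, 219.8)
pos [443.1 366.3  23. ] jaw -90.0 j6 118.0 | yaw -0.0 dx(down) 3.0 dy 0.3 dz 1.1 | F [-1.8  2.4  2.6] open 23.8 t 7.4
```

```bash
python3 -m inch '{"dp":[[2,0,0],[0,0,0],[0,0,0]],"yaw":[0,0,0]}'
python3 -m inch '{"dp":[[0,0,0],[0,0,0],[0,0,0],[0,0,0],[-15,0,0],[-25,0,0],[-30,0,0],[-35,0,0],[-35,0,0],[-25,0,0],[0,0,0]],"yaw":[0,0,0,0,0,0,0,0,0,0,0]}' 48
python3 -c "
from h import *
d=cap('side','s6')
plan(469.5,170,120,75.8)"
```

```text
time_s: 7.65
position: [0.4434, 0.3668, 0.0216]
tcp_rot: [[0.003, -0.001, -1.0], [0.003, -1.0, 0.001], [-1.0, -0.003, -0.003]]
force: [-4.0, 4.5, 6.9]
opening: 0.276
time_s: 8.57
position: [0.4458, 0.3672, 0.1902]
tcp_rot: [[0.011, 0.0, -1.0], [0.005, -1.0, -0.0], [-1.0, -0.005, -0.011]]
force: [-0.4, -0.8, 0.3]
opening: 0.55
pos [444.4 366.4 187.6] jaw -90.0 j6 118.0 | yaw 14.2 dx(down) 67.6 dy 184.2 dz -72.5 | F [ 0.1 -0.4 -0.8] open 47.9 t 8.6
```

View pics/s6.png

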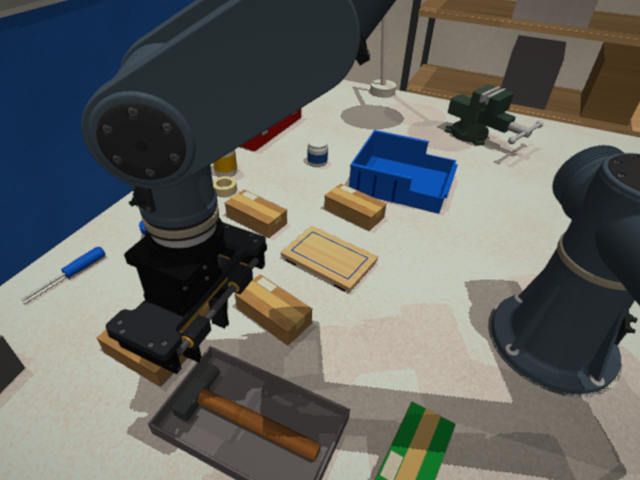

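```bash
python3 -m inch '{"dp":[[0,0,0],[0,0,0],[0,20,-8],[0,32,-13],[0,34,-13],[0,34,-13],[0,32,-13],[0,20,-8],[0,12,-4],[0,0,0],[0,0,0]],"yaw":[7.1,7.1,0,0,0,0,0,0,0,0,0]}' 86
python3 -c "
from h import *
plan(469.5,170,24,75.8)
d=cap('top','t7');d=cap('side','s7')
"
```

```text
time_s: 9.53
position: [0.4664, 0.169, 0.1833]
tcp_rot: [[-0.003, -0.247, -0.969], [-0.0, -0.969, 0.247], [-1.0, 0.001, 0.003]]
force: [-0.8, -0.5, 0.5]
opening: 0.99
pos [466.4 169.  183.3] jaw -104.3 j6 111.0 | yaw -0.1 dx(down) 159.3 dy -1.8 dz -2.8 | F [-0.8 -0.5  0.5] open 86.1 t 9.5
```

View pics/t7.png

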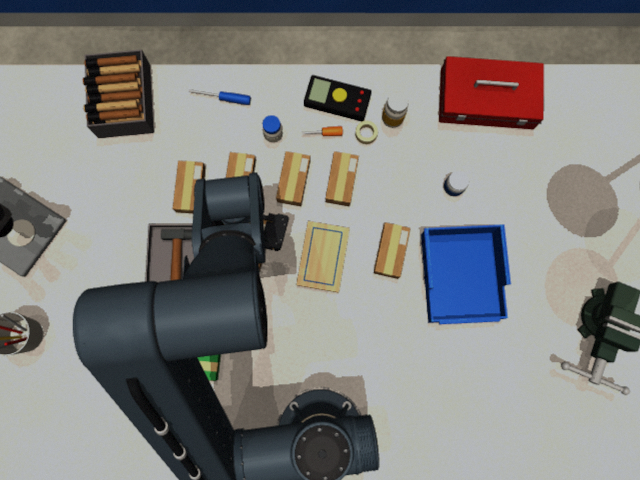

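View pics/s7.png

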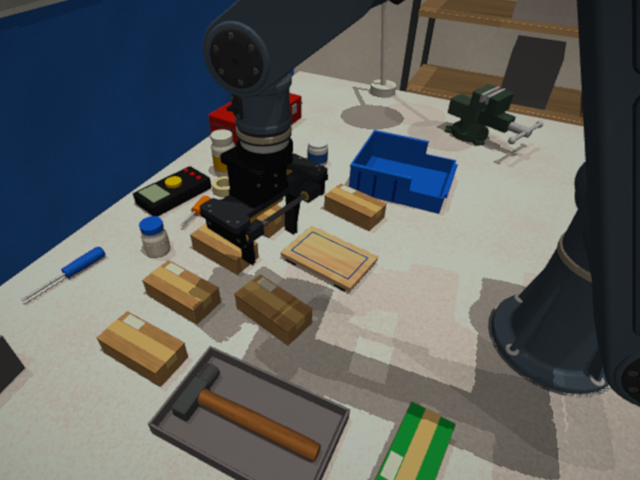

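```bash
python3 -m inch '{"dp":[[20,-1.8,-2.8],[32,0,0],[32,0,0],[30,0,0],[22,0,0],[13,0,0],[8,0,0],[2,0,0],[0,0,0],[0,0,0]],"yaw":[0,0,0,0,0,0,0,0,0,0]}'
python3 -c "
from h import *
plan(469.5,170,24,75.8)
d=cap('side','s8')
"
```

```text
time_s: 10.47
position: [0.4707, 0.1712, 0.0261]
tcp_rot: [[0.001, -0.244, -0.97], [0.0, -0.97, 0.244], [-1.0, -0.001, -0.001]]
force: [-0.1, 0.7, 0.3]
opening: 0.99
pos [470.7 171.2  26.1] jaw -104.1 j6 111.0 | yaw 0.1 dx(down) 2.1 dy 1.5 dz 0.9 | F [-0.1  0.7  0.3] open 86.1 t 10.5
```

View pics/s8.png

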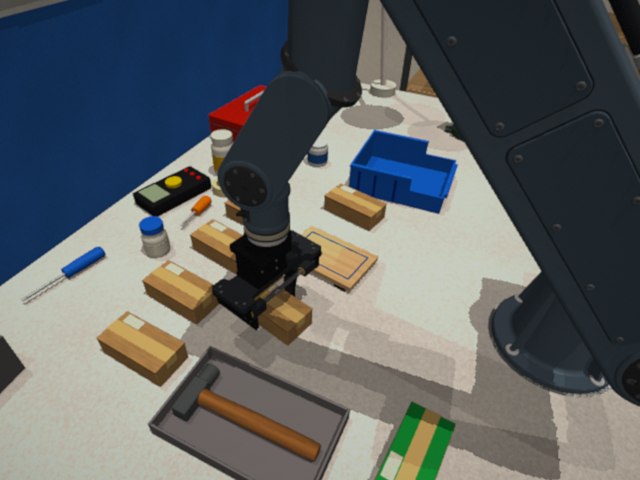

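```bash
python3 -m inch '{"dp":[[0,0,0],[0,0,0],[0,0,0],[0,0,0],[0,0,0],[-8,0,0],[-20,0,0],[-25,0,0],[-20,0,0],[-10,0,0],[0,0,0],[0,0,0]],"yaw":[0,0,0,0,0,0,0,0,0,0,0,0]}' 0
python3 -c "
from h import *
plan(437.5,-9.2,48,80)
d=cap('side','s9')
"
```

```text
time_s: 11.52
position: [0.4702, 0.1707, 0.1087]
tcp_rot: [[0.001, -0.245, -0.97], [0.0, -0.97, 0.245], [-1.0, -0.0, -0.001]]
force: [-0.4, 0.8, -2.6]
opening: 0.753
pos [470.2 170.7 108.7] jaw -104.2 j6 111.0 | yaw -4.2 dx(down) 60.7 dy 182.8 dz 1.0 | F [-0.4  0.8 -2.6] open 65.5 t 11.5
```

View pics/s9.png

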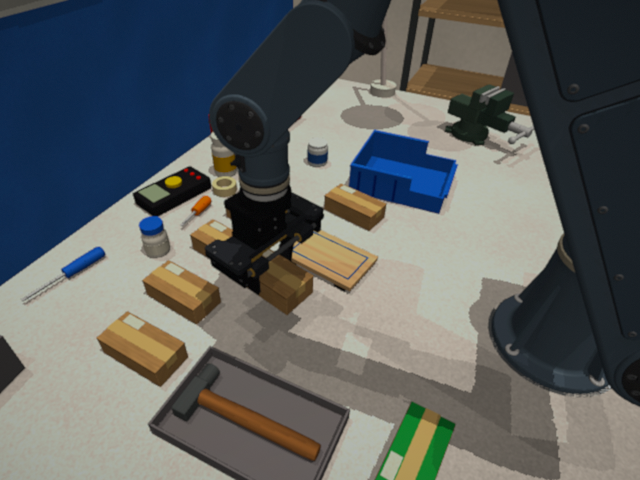

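```bash
python3 -m inch '{"dp":[[0,0,0],[0,12,0],[0,25,0],[0,32,0],[0,33,0],[0,32,0],[0,25,0],[0,15,0],[0,8.8,0],[0,0,0],[0,0,0],[0,0,0]],"yaw":[-4.2,0,0,0,0,0,0,0,0,0,0,0]}'
python3 -c "
from h import *
plan(437.5,-9.2,48,80)
"
```

```text
time_s: 12.57
position: [0.4383, -0.0087, 0.1082]
tcp_rot: [[-0.001, -0.173, -0.985], [0.0, -0.985, 0.173], [-1.0, -0.0, 0.001]]
force: [-0.1, 0.1, -3.0]
opening: 0.756
pos [438.3  -8.7 108.2] jaw -100.0 j6 84.0 | yaw 0.0 dx(down) 60.2 dy 0.6 dz 0.7 | F [-0.1  0.1 -3. ] open 65.8 t 12.6
```

```bash
python3 -m inch '{"dp":[[12,0.5,0],[18,0,0],[14,0,0],[8,0,0],[5,0,0],[3,0,0],[1,0,0],[0,0,0],[0,0,0]],"yaw":[0,0,0,0,0,0,0,0,0]}'
python3 -c "
from h import *
plan(437.5,-9.2,46,80)
"
```

```text
time_s: 13.32
position: [0.4389, -0.0098, 0.048]
tcp_rot: [[0.001, -0.173, -0.985], [-0.0, -0.985, 0.173], [-1.0, 0.0, -0.001]]
force: [-0.2, 0.5, -2.4]
opening: 0.758
pos [438.9  -9.8  48. ] jaw -100.0 j6 84.0 | yaw 0.0 dx(down) 2.0 dy -0.4 dz 1.5 | F [-0.2  0.5 -2.4] open 66.0 t 13.3
```

```bash
python3 -m inch '{"dp":[[1.5,0,0.5],[0.5,0,0],[0,0,0]],"yaw":[0,0,0]}'
python3 -m inch '{"dp":[[0,0,0],[0,0,0],[0,0,0],[0,0,0],[-15,0,0],[-25,0,0],[-30,0,0],[-30,0,0],[-30,0,0],[-20,0,0],[0,0,0],[0,0,0]],"yaw":[0,0,0,0,0,0,0,0,0,0,0,0]}' 86
python3 -c "
from h import *
d=cap('side','s10')
plan(451,-186,130,77)
d=cap('top','t10')
for c in cartons(d): print(c)
"
```

```text
time_s: 13.57
position: [0.4382, -0.0098, 0.046]
tcp_rot: [[0.001, -0.173, -0.985], [-0.0, -0.985, 0.173], [-1.0, 0.0, -0.001]]
force: [-0.1, -0.0, 1.1]
opening: 0.755
time_s: 14.57
position: [0.4385, -0.0099, 0.1964]
tcp_rot: [[0.003, -0.173, -0.985], [-0.001, -0.985, 0.173], [-1.0, 0.0, -0.003]]
force: [0.4, 0.7, -0.9]
opening: 0.989
pos [437.6  -9.7 195.4] jaw -100.0 j6 84.0 | yaw 3.0 dx(down) 65.4 dy 168.8 dz -52.7 | F [-0.1  0.5 -0.8] open 86.0 t 14.6
(391, 248, array([ 451.1, -185.4]), -12.9, 135.8, 68.4)
(188, 184, array([621. , 339.3]), -4.5, 139.0, 69.2)
(342, 172, array([642.8, -59.7]), -9.5, 114.5, 65.8)
(292, 175, array([642.9,  67.5]), -10.9, 138.8, 67.3)
(239, 177, array([642.6, 209.1]), -7.4, 139.2, 69.9)
(118, 88, array([914.3, 564.1]), 5.0, 189.1, 124.1)
```

View pics/s10.png

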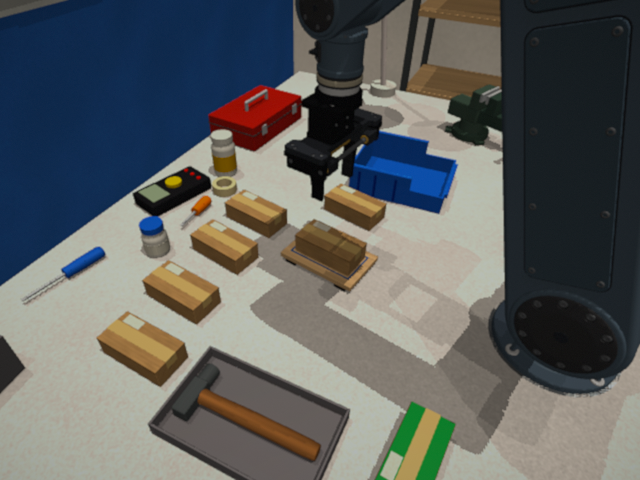

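```bash
python3 -m inch '{"dp":[[0,0,0],[0,15,-5],[0,30,-9],[0,34,-11],[0,34,-11],[0,30,-9],[10,18,-5],[15,8,-3],[15,0,0],[10,0,0],[0,0,0],[0,0,0]],"yaw":[3,0,0,0,0,0,0,0,0,0,0,0]}'
python3 -c "
from h import *
plan(451.1,-185.6,27,77.1)
d=cap('side','s11')
d=cap('top','t11')
for c in cartons(d): print(c)
"; python3 b.py
```

```text
time_s: 15.67
position: [0.4505, -0.1856, 0.1437]
tcp_rot: [[-0.004, -0.225, -0.974], [0.003, -0.974, 0.225], [-1.0, -0.002, 0.005]]
force: [0.3, 0.2, 0.7]
opening: 0.986
pos [ 450.5 -185.6  143.7] jaw -103.0 j6 67.0 | yaw -0.1 dx(down) 116.7 dy -0.2 dz -0.6 | F [0.3 0.2 0.7] open 85.8 t 15.7
(175, 276, array([415.7, 341.4]), 0.0, 194.4, 27.2)
(189, 185, array([620.8, 339.3]), -3.5, 138.9, 72.3)
(343, 172, array([642.8, -59.7]), -9.5, 122.4, 66.1)
(290, 168, array([643.4,  67.4]), -11.0, 119.5, 64.7)
(239, 177, array([642.3, 209.2]), -7.4, 138.8, 69.9)
(118, 88, array([914.6, 564.1]), 5.0, 189.4, 124.1)Traceback (most recent call last):
  File "b.py", line 4, in <module>
    b=max(blobs(m,500),key=cv2.contourArea);print("board",rect(d,b,.020,(170,110)))
ValueError: max() iterable argument is empty
```

View pics/t11.png

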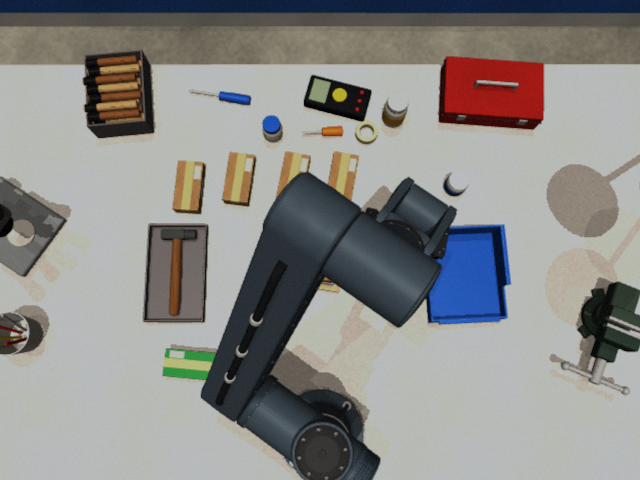

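View pics/s11.png

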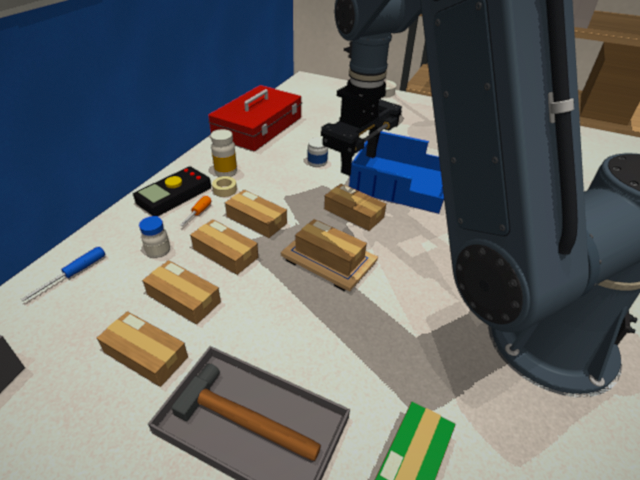

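```bash
python3 -m inch '{"dp":[[18,0,-0.5],[30,0,0],[28,0,0],[20,0,0],[12,0,0],[7,0,0],[2,0,0],[0,0,0],[0,0,0]],"yaw":[0,0,0,0,0,0,0,0,0]}'
python3 -m inch '{"dp":[[0,0,0],[0,0,0],[0,0,0],[0,0,0],[0,0,0]],"yaw":[0,0,0,0,0]}' 0
python3 -c "
from h import *
plan(451.1,-185.6,27,77.1)"
python3 -m inch '{"dp":[[-8,0,0],[-20,0,0],[-28,0,0],[-30,0,0],[-25,0,0],[-15,0,0],[0,0,0],[0,0,0]],"yaw":[0,0,0,0,0,0,0,0]}'
python3 -c "
from h import *
plan(437.5,-9.2,90,80)
d=cap('side','s12')
"
```

```text
time_s: 16.57
position: [0.4529, -0.1868, 0.0294]
tcp_rot: [[0.002, -0.224, -0.975], [-0.001, -0.975, 0.224], [-1.0, 0.001, -0.002]]
force: [0.1, 0.7, -0.2]
opening: 0.986
time_s: 16.98
position: [0.4524, -0.1864, 0.029]
tcp_rot: [[0.001, -0.225, -0.974], [-0.0, -0.974, 0.225], [-1.0, -0.0, -0.001]]
force: [0.1, 0.7, 3.3]
opening: 0.755
pos [ 452.4 -186.4   29. ] jaw -103.0 j6 67.0 | yaw -0.1 dx(down) 2.0 dy -0.5 dz 1.4 | F [0.1 0.7 3.3] open 65.7 t 17.0
time_s: 17.65
position: [0.4522, -0.1865, 0.1551]
tcp_rot: [[0.001, -0.224, -0.974], [-0.001, -0.974, 0.224], [-1.0, 0.001, -0.001]]
force: [-0.3, -0.3, -3.5]
opening: 0.752
pos [ 452.2 -186.5  155.1] jaw -103.0 j6 67.0 | yaw -3.0 dx(down) 65.1 dy -172.1 dz 45.3 | F [-0.3 -0.3 -3.5] open 65.4 t 17.6
```

View pics/s12.png

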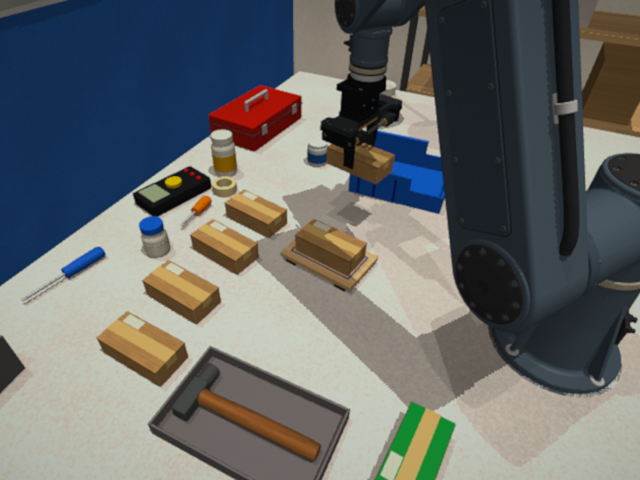

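```bash
python3 -m inch '{"dp":[[0,0,0],[0,-12,3],[0,-25,7],[0,-31,8],[0,-31,8],[0,-30,7],[0,-22,6],[0,-13,3],[0,-8,2],[0,0,0],[0,0,0],[0,0,0]],"yaw":[-3,0,0,0,0,0,0,0,0,0,0,0]}'
python3 -c "
from h import *
plan(437.5,-9.2,91,80);print(bot.read_state()['force'])
d=cap('side','s13')
"
```

```text
time_s: 18.7
position: [0.4389, -0.01, 0.1542]
tcp_rot: [[-0.0, -0.174, -0.985], [-0.0, -0.985, 0.174], [-1.0, 0.0, 0.0]]
force: [-0.4, -1.0, -2.2]
opening: 0.756
pos [438.9 -10.  154.2] jaw -100.0 j6 84.0 | yaw -0.0 dx(down) 63.2 dy -0.5 dz 1.5 | F [-0.4 -1.  -2.2] open 65.8 t 18.7
[-0.37997709 -0.98563795 -2.19966955]
```

View pics/s13.png

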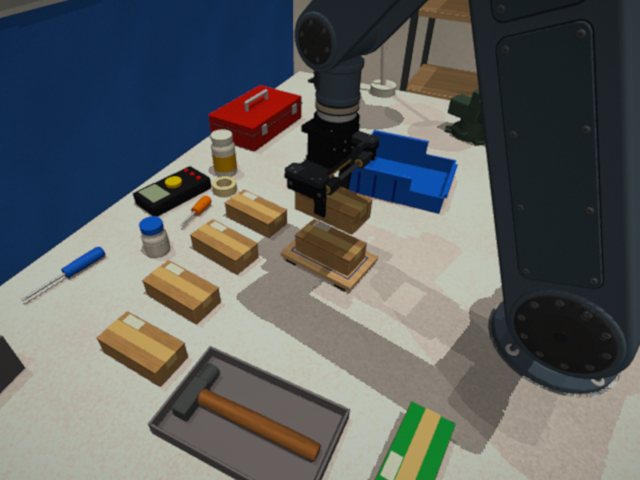

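```bash
python3 -m inch '{"dp":[[12,0,0],[18,0,0],[15,0,0],[8,0,0],[5,0,0],[3,0,0],[1,0,0],[0,0,0],[0,0,0]],"yaw":[0,0,0,0,0,0,0,0,0]}'
python3 -c "
from h import *
plan(437.5,-9.2,91,80)
"
```

```text
time_s: 19.5
position: [0.4391, -0.0096, 0.093]
tcp_rot: [[0.001, -0.173, -0.985], [-0.0, -0.985, 0.173], [-1.0, 0.0, -0.001]]
force: [0.2, 0.4, -3.4]
opening: 0.757
pos [439.1  -9.6  93. ] jaw -100.0 j6 84.0 | yaw 0.0 dx(down) 2.0 dy -0.1 dz 1.7 | F [ 0.2  0.4 -3.4] open 65.9 t 19.5
```

```bash
python3 -m inch '{"dp":[[1.5,0,0],[0.7,0,0],[0,0,0]],"yaw":[0,0,0]}'
python3 -m inch '{"dp":[[0,0,0],[0,0,0],[0,0,0],[0,0,0],[-15,0,0],[-25,0,0],[-30,0,0],[-30,0,0],[-10,0,0],[0,0,0],[0,0,0]],"yaw":[0,0,0,0,0,0,0,0,0,0,0]}' 86
python3 -c "
from h import *
d=cap('side','s14')
plan(642.8,-59.5,130,79.6)
"
```

```text
time_s: 19.75
position: [0.4391, -0.0095, 0.091]
tcp_rot: [[0.001, -0.173, -0.985], [-0.0, -0.985, 0.173], [-1.0, 0.0, -0.001]]
force: [0.5, -0.7, 3.6]
opening: 0.756
time_s: 20.67
position: [0.4387, -0.0094, 0.2006]
tcp_rot: [[0.001, -0.173, -0.985], [-0.0, -0.985, 0.173], [-1.0, 0.0, -0.001]]
force: [0.3, -0.1, 0.3]
opening: 0.986
pos [438.   -9.2 199.8] jaw -100.0 j6 84.0 | yaw 0.4 dx(down) 69.8 dy 12.5 dz -210.5 | F [ 0.3  0.4 -0.7] open 85.8 t 20.7
```

View pics/s14.png

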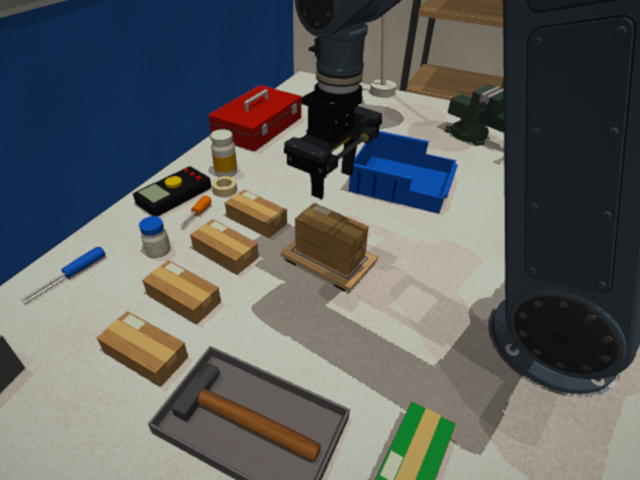

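```bash
python3 -m inch '{"dp":[[0,0,-20],[0,2,-33],[0,2,-35],[0,2,-35],[0,2,-33],[0,2,-27],[0,2,-17],[0,1,-9],[0,0,0],[0,0,0],[0,0,0]],"yaw":[0.4,0,0,0,0,0,0,0,0,0,0]}'
python3 -c "
from h import *
plan(643.2,-59.4,27,79.6)
d=cap('side','s15')
d=cap('top','t15')
for c in cartons(d): print(c)
"
```

```text
time_s: 21.63
position: [0.6399, -0.0591, 0.1992]
tcp_rot: [[-0.004, -0.18, -0.984], [0.001, -0.984, 0.18], [-1.0, -0.0, 0.004]]
force: [-0.0, -0.7, -0.3]
opening: 0.99
pos [639.9 -59.1 199.2] jaw -100.4 j6 85.0 | yaw 0.0 dx(down) 172.2 dy -0.3 dz -3.3 | F [-0.  -0.7 -0.3] open 86.1 t 21.6
(175, 276, array([415.6, 341.2]), -0.3, 194.4, 26.5)
(186, 182, array([620.9, 339.1]), -4.2, 138.8, 67.3)
(119, 88, array([914.6, 564.1]), 5.0, 189.1, 124.1)
```

View pics/s15.png

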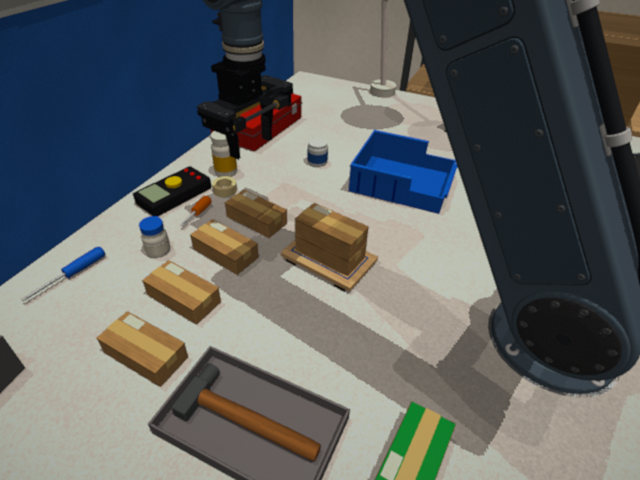

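View pics/t15.png

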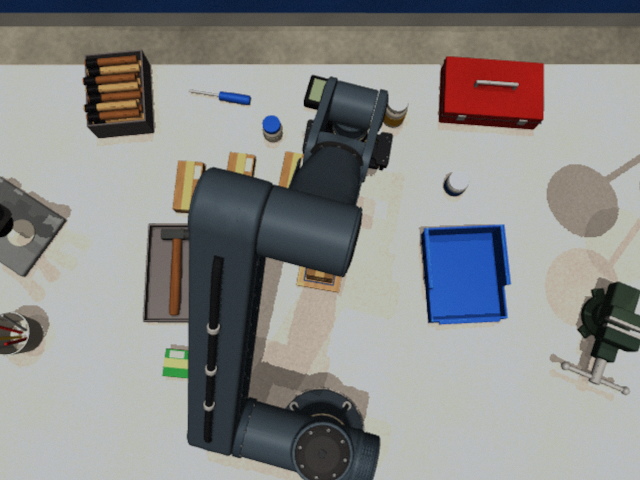

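```bash
python3 -m inch '{"dp":[[20,0,-2],[35,0,0],[35,0,0],[32,0,0],[25,0,0],[13,0,0],[8,0,0],[4,0,0],[0,0,0],[0,0,0],[0,0,0]],"yaw":[0,0,0,0,0,0,0,0,0,0,0]}'
python3 -c "
from h import *
plan(643.2,-59.4,27,79.6)
d=cap('side','s16')"
```

```text
time_s: 22.65
position: [0.6451, -0.0603, 0.0301]
tcp_rot: [[0.003, -0.18, -0.984], [-0.001, -0.984, 0.18], [-1.0, 0.0, -0.003]]
force: [0.9, 0.1, 0.3]
opening: 0.988
pos [645.1 -60.3  30.1] jaw -100.4 j6 85.0 | yaw 0.0 dx(down) 3.1 dy -0.6 dz 2.1 | F [0.9 0.1 0.3] open 86.0 t 22.6
```

View pics/s16.png

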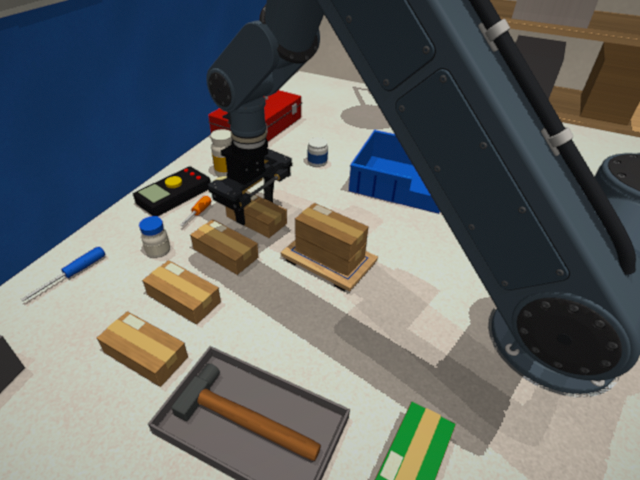

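```bash
python3 -m inch '{"dp":[[3,0,2],[0,0,0],[0,0,0]],"yaw":[0,0,0]}'
python3 -m inch '{"dp":[[0,0,0],[0,0,0],[0,0,0],[0,0,0],[0,0,0]],"yaw":[0,0,0,0,0]}' 0
python3 -c "
from h import *
plan(643.2,-59.4,27,79.6)"
python3 -m inch '{"dp":[[-8,0,0],[-20,0,0],[-28,0,0],[-30,0,0],[-30,0,0],[-25,0,0],[-12,0,0],[0,0,0],[0,0,0],[0,0,0]],"yaw":[0,0,0,0,0,0,0,0,0,0]}'
python3 -c "
from h import *
plan(437.5,-9.2,130,80)
d=cap('side','s17')
"
```

```text
time_s: 22.95
position: [0.6417, -0.0597, 0.0255]
tcp_rot: [[-0.0, -0.18, -0.984], [0.0, -0.984, 0.18], [-1.0, 0.0, 0.0]]
force: [-0.1, -0.6, -0.0]
opening: 0.989
time_s: 23.37
position: [0.642, -0.0595, 0.0253]
tcp_rot: [[0.0, -0.18, -0.984], [0.0, -0.984, 0.18], [-1.0, -0.0, -0.0]]
force: [-0.5, 0.6, -0.3]
opening: 0.752
pos [642.  -59.5  25.3] jaw -100.4 j6 85.0 | yaw 0.0 dx(down) -1.7 dy -0.3 dz -1.2 | F [-0.5  0.6 -0.3] open 65.4 t 23.4
time_s: 24.2
position: [0.6399, -0.0592, 0.1758]
tcp_rot: [[-0.005, -0.18, -0.984], [0.001, -0.984, 0.18], [-1.0, -0.0, 0.005]]
force: [-0.8, 0.2, -7.3]
opening: 0.751
pos [639.9 -59.2 175.8] jaw -100.4 j6 85.0 | yaw -0.4 dx(down) 45.8 dy -14.1 dz 208.0 | F [-0.8  0.2 -7.3] open 65.4 t 24.2
```

View pics/s17.png

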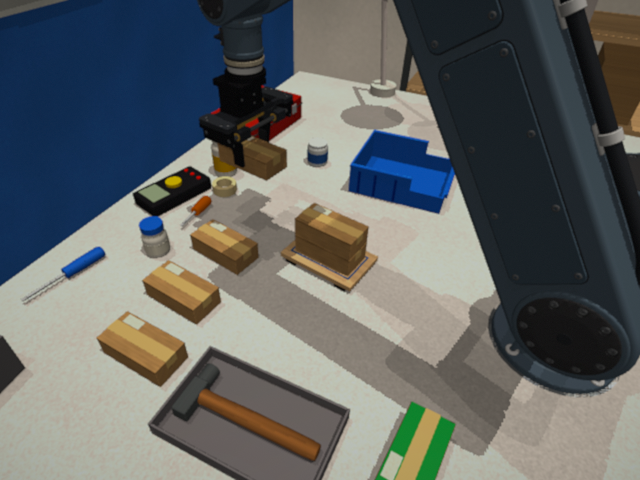

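Run:
```python
from h import *
d=cap("top","t18");h=hsv(d)
im=d["color"][205:340,400:530,::-1];cv2.imwrite("pics/bin.png",cv2.resize(im,(780,600)[:1]+(600,)) if 0 else cv2.resize(im,None,fx=4.4,fy=4.4,interpolation=cv2.INTER_CUBIC))
for n,uv,z in(("BL",(423,226),.08),("BR",(505,226),.08),("FL",(428,322),.045),("FR",(506,321),.045)): print(n,cast(d,uv,z)*1000)
```

```text
BL [[ 502.04373959 -258.58603444]]
BR [[ 501.56109545 -463.3931978 ]]
FL [[ 266.69766199 -268.29827646]]
FR [[ 268.4620362  -461.79307664]]
```

View pics/bin.png

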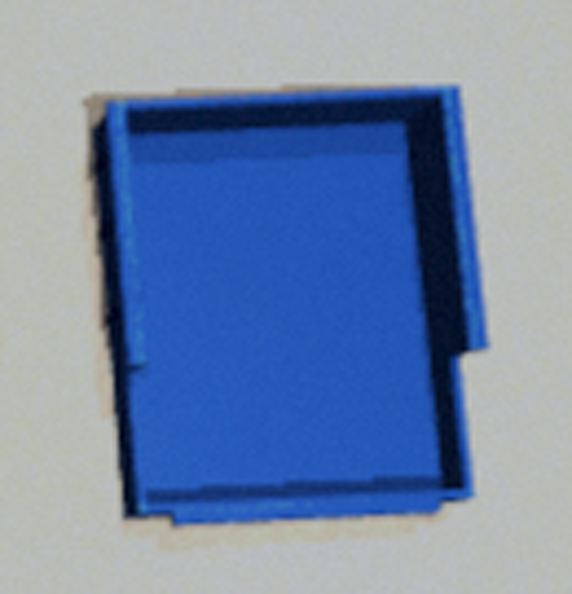

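Run:
```python
from h import *
d=cap("top")
P={n:cast(d,uv,z)[0]*1000 for n,uv,z in(("BL",(424.3,228.4),.08),("BR",(504.5,224.8),.08),("SL",(429.1,288),.08),("SR",(510.9,284.5),.08),("FL",(431.8,321.6),.045),("FR",(507.3,317.5),.045))}
for k,v in P.items():print(k,v.round(1))
n=lambda a,b:round(float(np.linalg.norm(P[a]-P[b])),1)
print(n("BL","BR"),n("BL","SL"),n("BL","FL"),n("BR","FR"),n("FL","FR"))
c=(P["BL"]+P["BR"]+P["FL"]+P["FR"])/4;print("c",c)
u=(P["BL"]+P["BR"]-P["FL"]-P["FR"]);print(np.degrees(np.arctan2(u[1],u[0])))
v=P["BL"]-P["BR"];print(np.degrees(np.arctan2(v[1],v[0]))-90)
# floor inner corners
F={n:cast(d,uv,.005)[0]*1000 for n,uv in(("BL",(130/4.4+400,133/4.4+205)),("BR",(407/4.4+400,122/4.4+205)),("FR",(441/4.4+400,480/4.4+205)))}
print(F)
plan(383,-362,36,94)
```

```text
BL [ 495.9 -261.6]
BR [ 504.6 -462.3]
SL [ 347.  -267.7]
SR [ 355.  -468.5]
FL [ 267.6 -277.7]
FR [ 277.1 -465.6]
200.9 149.0 228.8 227.6 188.1
c [ 386.31435908 -366.8150343 ]
2.435620933978261
2.4844532586443506
{'BL': array([ 493.86283507, -288.6338168 ]), 'BR': array([ 500.12494269, -453.71717539]), 'FR': array([ 288.42779153, -460.76241857])}
pos [640.5 -59.4 175.9] jaw -100.4 j6 85.0 | yaw -14.4 dx(down) 139.9 dy 283.9 dz 278.0 | F [ 0.3  0.7 -7. ] open 65.6 t 24.4
```

```bash
python3 -m inch '{"dp":[[0,0,0],[0,0,0],[0,0,0]],"yaw":[-6.5,-6.4,0]}'
python3 -c "
from h import *
plan(384,-367,33,92.5)"
```

```text
time_s: 24.6
position: [0.6412, -0.0595, 0.1768]
tcp_rot: [[-0.003, 0.046, -0.999], [0.001, -0.999, -0.046], [-1.0, -0.001, 0.003]]
force: [0.7, 0.6, -6.2]
opening: 0.757
pos [641.2 -59.5 176.8] jaw -87.4 j6 72.0 | yaw 0.1 dx(down) 143.8 dy 295.9 dz 270.4 | F [ 0.7  0.6 -6.2] open 65.8 t 24.6
```

```bash
python3 -m inch '{"dp":[[0,10,9],[0,20,18],[0,25,23],[0,26,24],[0,26,24],[0,26,24],[0,26,24],[0,26,24],[0,26,24],[0,26,24],[0,23,21],[0,17,15],[0,11,9],[0,8,7.4],[0,0,0],[0,0,0],[0,0,0]],"yaw":[0,0,0,0,0,0,0,0,0,0,0,0,0,0,0,0,0]}'
python3 -c "
from h import *
plan(384,-367,33,92.5)
d=cap('side','s19');cap('top','t19')
"
```

```text
time_s: 26.02
position: [0.3849, -0.3664, 0.1782]
tcp_rot: [[-0.0, 0.044, -0.999], [0.001, -0.999, -0.044], [-1.0, -0.001, 0.0]]
force: [0.1, 0.6, -6.1]
opening: 0.754
pos [ 384.9 -366.4  178.2] jaw -87.5 j6 32.0 | yaw 0.0 dx(down) 145.2 dy 0.6 dz 1.0 | F [ 0.1  0.6 -6.1] open 65.6 t 26.0
```

View pics/s19.png

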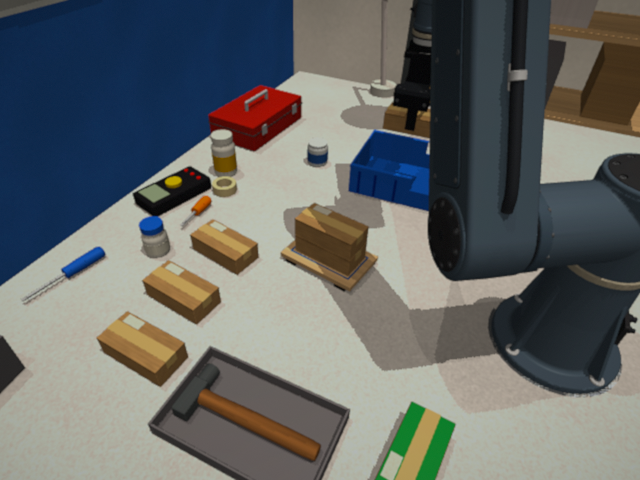

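View pics/t19.png

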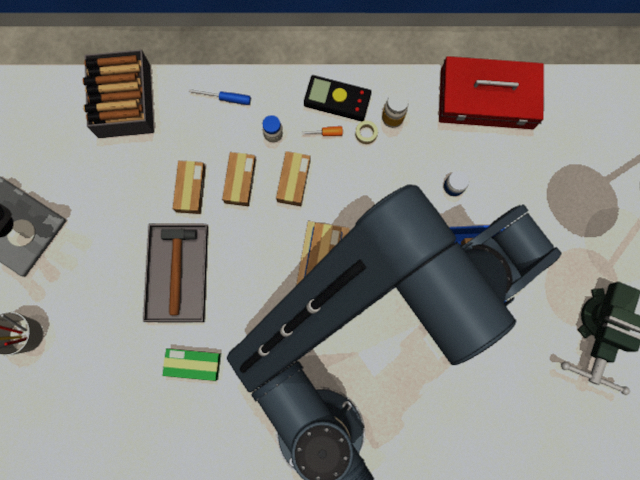

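```bash
python3 -m inch '{"dp":[[12,0,0],[25,0,0],[30,0,0],[28,0,0],[20,0,0],[12,0,0],[7,0,0],[5,0,0],[3,0,0],[0,0,0],[0,0,0]],"yaw":[0,0,0,0,0,0,0,0,0,0,0]}'
python3 -c "
from h import *
plan(384,-367,31,92.5)
d=cap('side','s20')
"
```

```text
time_s: 27.03
position: [0.3853, -0.3678, 0.037]
tcp_rot: [[0.001, 0.044, -0.999], [-0.001, -0.999, -0.044], [-1.0, 0.001, -0.001]]
force: [-0.1, -0.2, -6.5]
opening: 0.754
pos [ 385.3 -367.8   37. ] jaw -87.5 j6 32.0 | yaw 0.0 dx(down) 6.0 dy -0.8 dz 1.3 | F [-0.1 -0.2 -6.5] open 65.6 t 27.0
```

View pics/s20.png

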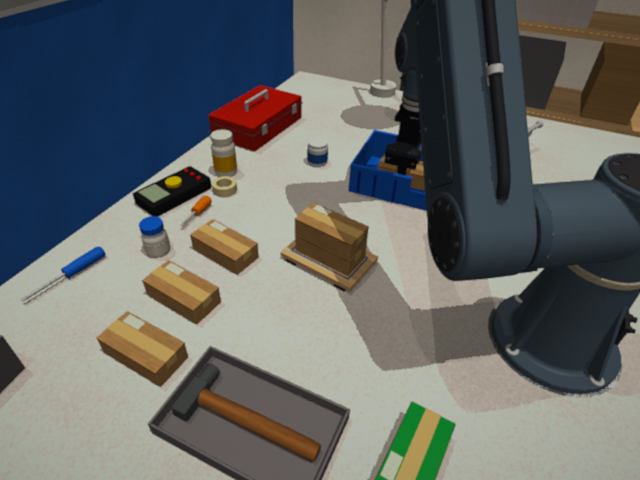

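```bash
python3 -m inch '{"dp":[[3,0,0],[2,0,0],[1,0,0],[0,0,0],[0,0,0]],"yaw":[0,0,0,0,0]}'
```

```text
time_s: 27.5
position: [0.3848, -0.3674, 0.0303]
tcp_rot: [[-0.0, 0.044, -0.999], [0.0, -0.999, -0.044], [-1.0, -0.0, 0.0]]
force: [-0.2, -0.1, -6.4]
opening: 0.757
```

```bash
python3 -m inch '{"dp":[[1,0,0],[0,0,0],[0,0,0]],"yaw":[0,0,0]}'
```

```text
time_s: 27.75
position: [0.3848, -0.3674, 0.0303]
tcp_rot: [[0.0, 0.044, -0.999], [-0.0, -0.999, -0.044], [-1.0, 0.0, -0.0]]
force: [-1.5, 0.1, 4.9]
opening: 0.76
```

Touched down. Release, rise; check row cartons.

```bash
python3 -m inch '{"dp":[[0,0,0],[0,0,0],[0,0,0],[0,0,0],[-12,0,0],[-25,0,0],[-35,0,0],[-38,0,0],[-38,0,0],[-30,0,0],[-15,0,0],[0,0,0],[0,0,0]],"yaw":[0,0,0,0,0,0,0,0,0,0,0,0,0]}' 86
python3 -c "
from h import *
d=cap('top')
for c in cartons(d): print(c)
plan(643,67.6,200,79.4)
"
```

```text
time_s: 28.83
position: [0.385, -0.3676, 0.2229]
tcp_rot: [[0.001, 0.044, -0.999], [-0.002, -0.999, -0.044], [-1.0, 0.002, -0.001]]
force: [-1.0, -0.3, -0.3]
opening: 0.991
(175, 276, array([415.7, 341.4]), 0.0, 194.4, 26.3)
(313, 244, array([457.6,   8.7]), -11.1, 144.7, 84.6)
(188, 185, array([620.7, 339.5]), -3.1, 139.0, 71.9)
(293, 176, array([643.4,  67.5]), -10.7, 139.3, 67.8)
(239, 177, array([642.3, 209.2]), -7.4, 138.8, 69.9)
(118, 88, array([914.6, 564.1]), 5.0, 189.1, 124.1)
pos [ 384.4 -366.8  221.6] jaw -87.5 j6 32.0 | yaw 13.1 dx(down) 21.6 dy -474.6 dz -174.2 | F [-0.5  0.6 -0.1] open 85.7 t 28.9
```

```bash
python3 -m inch '{"dp":[[0,0,0],[0,0,0],[0,-18,-7],[0,-30,-11],[0,-35,-13],[0,-36,-13],[0,-36,-13],[0,-36,-13],[0,-36,-13],[0,-36,-13],[0,-36,-13],[0,-36,-14],[0,-36,-13],[0,-34,-13],[0,-28,-10],[0,-20,-8],[0,-12,-4],[0,-9.6,-3.2],[0,0,0],[0,0,0]],"yaw":[6.6,6.5,0,0,0,0,0,0,0,0,0,0,0,0,0,0,0,0,0,0]}'
python3 -c "
from h import *
plan(643.3,67.5,27,79.4)
d=cap('side','s21');cap('top','t21')
"
```

```text
time_s: 30.55
position: [0.6424, 0.0666, 0.2212]
tcp_rot: [[-0.002, -0.184, -0.983], [-0.001, -0.983, 0.184], [-1.0, 0.001, 0.002]]
force: [-0.1, 0.1, -0.4]
opening: 0.988
pos [642.4  66.6 221.2] jaw -100.6 j6 97.0 | yaw 0.0 dx(down) 194.2 dy -1.0 dz -0.7 | F [-0.1  0.1 -0.4] open 86.0 t 30.6
```

View pics/s21.png

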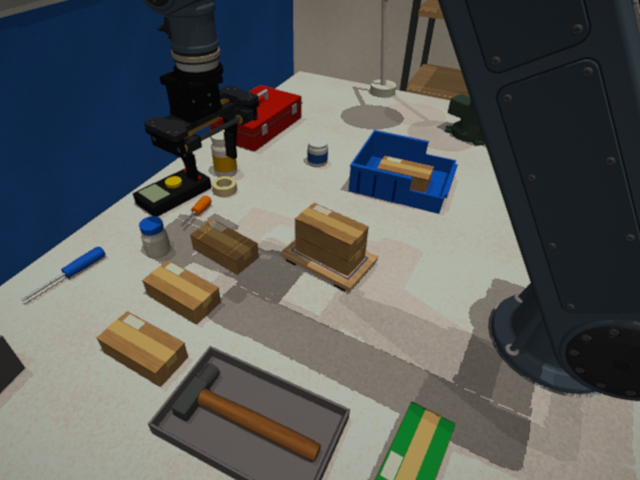

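View pics/t21.png

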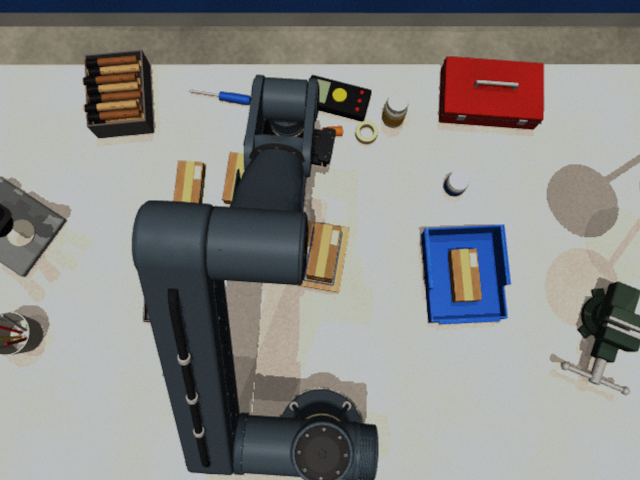

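```bash
python3 -m inch '{"dp":[[20,-1,0],[35,0,0],[38,0,0],[36,0,0],[30,0,0],[17,0,0],[10,0,0],[6,0,0],[0,0,0],[0,0,0],[0,0,0],[0,0,0]],"yaw":[0,0,0,0,0,0,0,0,0,0,0,0]}'
python3 -c "
from h import *
plan(643.3,67.5,27,79.4)
d=cap('side','s22')"
```

```text
time_s: 31.65
position: [0.6445, 0.0681, 0.0321]
tcp_rot: [[0.003, -0.184, -0.983], [-0.0, -0.983, 0.184], [-1.0, -0.0, -0.003]]
force: [0.4, 0.2, -0.5]
opening: 0.987
pos [644.5  68.1  32.1] jaw -100.6 j6 97.0 | yaw 0.0 dx(down) 5.1 dy 0.8 dz 1.1 | F [ 0.4  0.2 -0.5] open 85.9 t 31.6
```

View pics/s22.png

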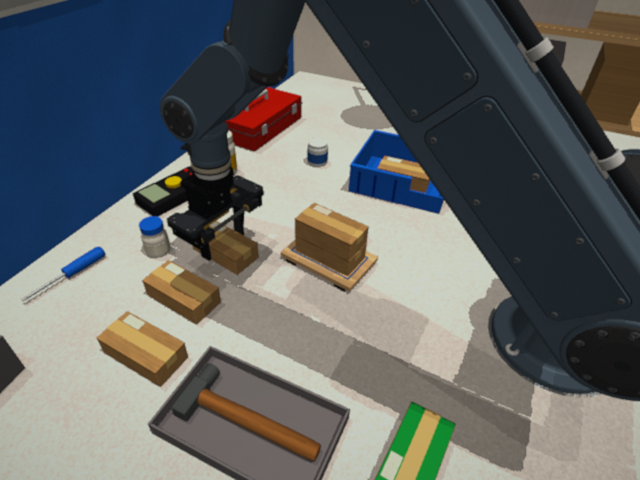

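```bash
python3 -m inch '{"dp":[[4,0,0],[0,0,0],[0,0,0]],"yaw":[0,0,0]}'
python3 -m inch '{"dp":[[0,0,0],[0,0,0],[0,0,0],[0,0,0],[0,0,0]],"yaw":[0,0,0,0,0]}' 0
python3 -c "
from h import *
plan(643.3,67.5,27,79.4)"
python3 -m inch '{"dp":[[-8,0,0],[-20,0,0],[-28,0,0],[-30,0,0],[-30,0,0],[-25,0,0],[-12,0,0],[0,0,0],[0,0,0],[0,0,0]],"yaw":[0,0,0,0,0,0,0,0,0,0]}'
python3 -c "
from h import *
plan(437.5,-9.2,131,80)
d=cap('side','s23')
"
```

```text
time_s: 31.95
position: [0.6432, 0.0683, 0.0263]
tcp_rot: [[-0.0, -0.183, -0.983], [0.0, -0.983, 0.183], [-1.0, 0.0, 0.0]]
force: [-0.1, 0.4, 0.5]
opening: 0.988
time_s: 32.37
position: [0.6433, 0.0682, 0.0263]
tcp_rot: [[-0.0, -0.183, -0.983], [-0.0, -0.983, 0.183], [-1.0, 0.0, 0.0]]
force: [-0.3, 0.6, 0.0]
opening: 0.755
pos [643.3  68.2  26.3] jaw -100.6 j6 97.0 | yaw 0.0 dx(down) -0.7 dy 0.7 dz -0.1 | F [-0.3  0.6  0. ] open 65.7 t 32.4
time_s: 33.2
position: [0.6417, 0.0683, 0.1773]
tcp_rot: [[-0.004, -0.184, -0.983], [0.0, -0.983, 0.184], [-1.0, 0.001, 0.004]]
force: [-0.2, 0.0, -3.5]
opening: 0.756
pos [641.7  68.3 177.3] jaw -100.6 j6 97.0 | yaw -0.6 dx(down) 46.3 dy 111.8 dz 187.7 | F [-0.2  0.  -3.5] open 65.7 t 33.2
```

View pics/s23.png

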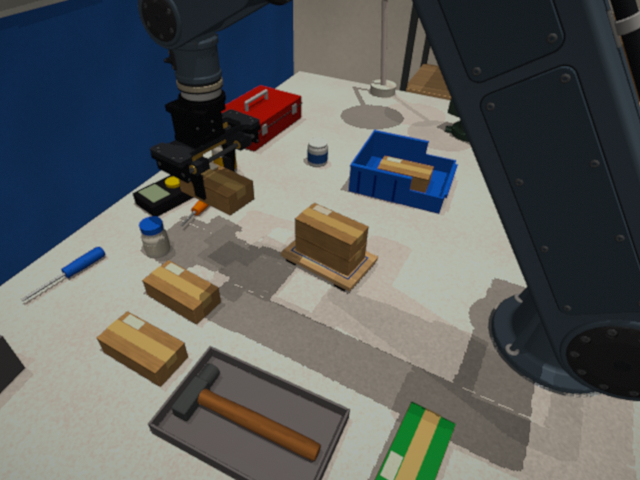

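```bash
python3 -m inch '{"dp":[[0,0,0],[0,8,13],[0,14,24],[0,18,30],[0,18,30],[0,17,29],[0,15,25],[0,11,18],[0,7,12],[0,3.8,6.7],[0,0,0],[0,0,0],[0,0,0]],"yaw":[-0.6,0,0,0,0,0,0,0,0,0,0,0,0]}'
python3 -c "
from h import *
plan(437.5,-9.2,131,80)
d=cap('side','s24')
"
```

```text
time_s: 34.33
position: [0.4407, -0.0095, 0.1794]
tcp_rot: [[0.002, -0.173, -0.985], [-0.0, -0.985, 0.173], [-1.0, 0.0, -0.002]]
force: [0.2, 0.1, -1.8]
opening: 0.757
pos [440.7  -9.5 179.4] jaw -100.0 j6 84.0 | yaw 0.0 dx(down) 48.4 dy 0.2 dz 3.2 | F [ 0.2  0.1 -1.8] open 65.9 t 34.3
```

View pics/s24.png

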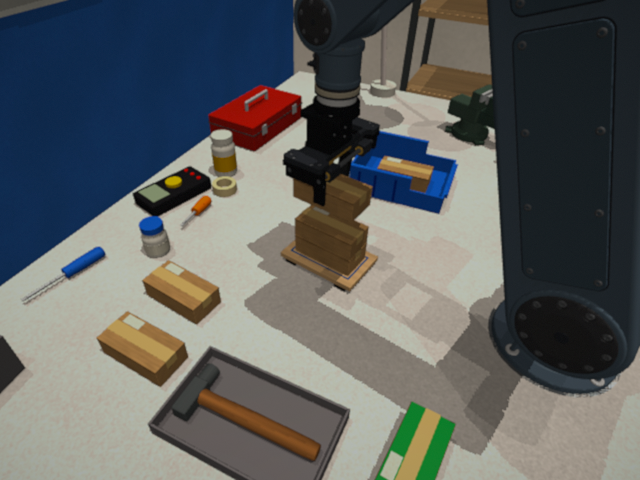

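```bash
python3 -m inch '{"dp":[[8,0,1],[14,0,1],[11,0,0],[6,0,0],[4,0,0],[2,0,0],[0,0,0],[0,0,0],[0,0,0]],"yaw":[0,0,0,0,0,0,0,0,0]}'
python3 -c "
from h import *
plan(437.5,-9.2,130.5,80)
"
```

```text
time_s: 35.13
position: [0.4376, -0.0092, 0.1347]
tcp_rot: [[0.001, -0.173, -0.985], [-0.0, -0.985, 0.173], [-1.0, 0.0, -0.001]]
force: [-0.1, 0.9, -2.9]
opening: 0.753
pos [437.6  -9.2 134.7] jaw -100.0 j6 84.0 | yaw 0.0 dx(down) 4.2 dy 0.1 dz 0.1 | F [-0.1  0.9 -2.9] open 65.6 t 35.1
```

```bash
python3 -m inch '{"dp":[[2,0,0],[1,0,0],[1,0,0],[0,0,0],[0,0,0]],"yaw":[0,0,0,0,0]}'
```

```text
time_s: 35.55
position: [0.4371, -0.009, 0.1303]
tcp_rot: [[-0.0, -0.173, -0.985], [0.0, -0.985, 0.173], [-1.0, -0.0, 0.0]]
force: [-0.0, 0.4, -1.8]
opening: 0.756
```

```bash
python3 -m inch '{"dp":[[0.7,0,0],[0,0,0],[0,0,0]],"yaw":[0,0,0]}'
python3 -m inch '{"dp":[[0,0,0],[0,0,0],[0,0,0],[0,0,0],[-15,0,0],[-25,0,0],[-30,0,0],[-20,0,0],[0,0,0],[0,0,0]],"yaw":[0,0,0,0,0,0,0,0,0,0]}' 86
python3 -c "
from h import *
d=cap('side','s25')
plan(642.4,209.2,220,82.6)
"
```

```text
time_s: 35.8
position: [0.4372, -0.009, 0.1303]
tcp_rot: [[0.0, -0.173, -0.985], [-0.0, -0.985, 0.173], [-1.0, 0.0, -0.0]]
force: [-1.3, 0.1, 5.1]
opening: 0.751
time_s: 36.63
position: [0.4378, -0.0092, 0.2204]
tcp_rot: [[0.003, -0.173, -0.985], [-0.001, -0.985, 0.173], [-1.0, 0.0, -0.003]]
force: [-0.9, 0.4, -0.5]
opening: 0.99
pos [436.8  -9.  219.4] jaw -100.0 j6 84.0 | yaw -2.6 dx(down) -0.6 dy -242.8 dz -175.8 | F [-0.1 -0.1  0. ] open 85.9 t 36.7
```

View pics/s25.png

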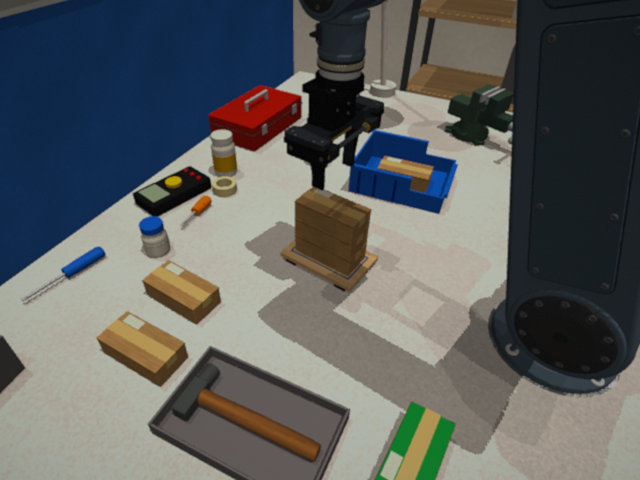

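```bash
python3 -m inch '{"dp":[[0,0,0],[0,-14,-10],[0,-26,-19],[0,-31,-23],[0,-32,-23],[0,-32,-23],[0,-32,-23],[0,-30,-22],[0,-22,-16],[0,-14,-10],[0,-9.8,-6.8],[0,0,0],[0,0,0],[0,0,0]],"yaw":[-2.6,0,0,0,0,0,0,0,0,0,0,0,0,0]}'
python3 -c "
from h import *
plan(642.4,209.2,27,82.6)
d=cap('side','s26');d=cap('top','t26')
for c in cartons(d): print(c)
"
```

```text
time_s: 37.85
position: [0.6412, 0.2084, 0.2179]
tcp_rot: [[-0.004, -0.129, -0.992], [-0.001, -0.992, 0.129], [-1.0, 0.001, 0.004]]
force: [-0.7, 0.2, -0.3]
opening: 0.986
pos [641.2 208.4 217.9] jaw -97.4 j6 106.0 | yaw 0.0 dx(down) 190.9 dy -0.9 dz -1.1 | F [-0.7  0.2 -0.3] open 85.8 t 37.9
(464, 273, array([ 385.7, -368.9]), 1.3, 131.9, 71.8)
(322, 255, array([465.5,   6.8]), -10.1, 178.3, 108.3)
(118, 88, array([914.5, 564.1]), 5.1, 189.1, 124.1)
```

View pics/t26.png

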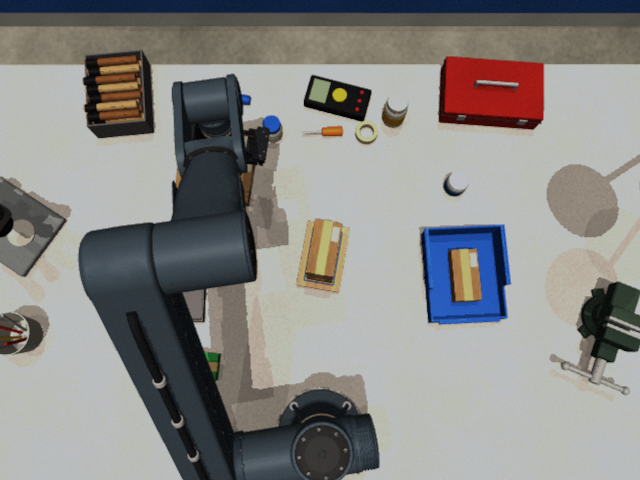

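View pics/s26.png

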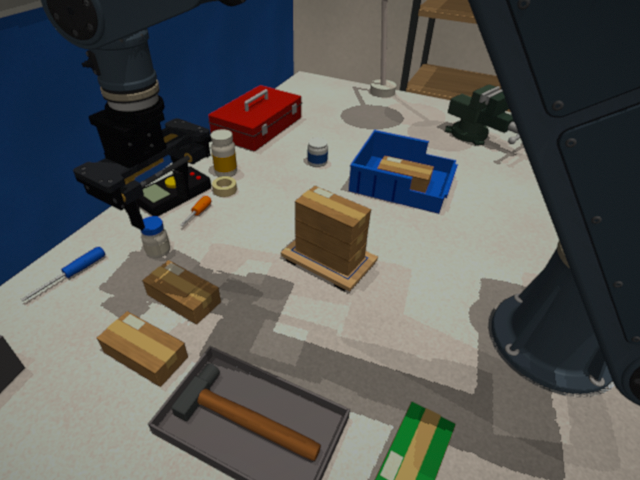

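```bash
python3 -c "
from h import *
im=cv2.imread('pics/t26.png')[205:305,285:365];cv2.imwrite('pics/col.png',cv2.resize(im,None,fx=6,fy=6,interpolation=cv2.INTER_CUBIC))"
```

```text
(no output)
```

View pics/col.png

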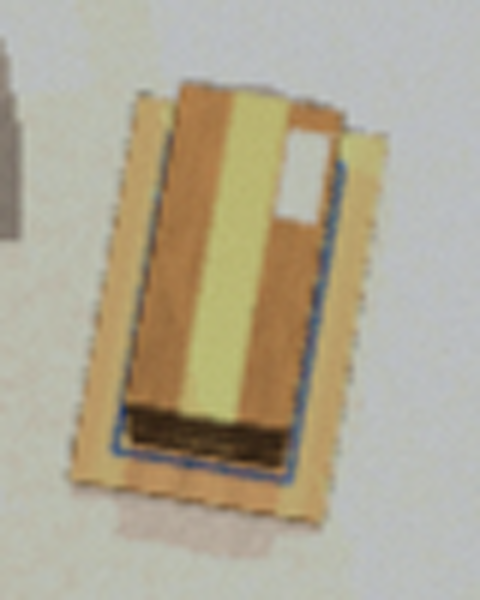

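```bash
python3 -c "
from h import *
d=cap('top')
p=cast(d,[(285+u/6,205+v/6) for u,v in((182,82),(343,110),(290,430),(127,405))],.146)*1000
print(p.round(1),p.mean(0),[np.linalg.norm(p[i]-p[i-1]).round(1) for i in range(4)])
p=cast(d,[(285+u/6,205+v/6) for u,v in((130,445),(282,468))],.02)*1000;print(p,p.mean(0)+65*np.array([.985,-.174]))
"
```

```text
[[506.    9.9]
 [494.5 -54. ]
 [366.7 -31.8]
 [376.7  31.7]] [435.96187596 -11.03439486] [np.float64(131.1), np.float64(64.9), np.float64(129.7), np.float64(64.3)]
[[377.4705407   31.92490013]
 [367.46851532 -32.46067559]] [436.49452801 -11.57788773]
```

```bash
python3 -m inch '{"dp":[[20,-0.5,0],[35,0,0],[38,0,0],[36,0,0],[30,0,0],[18,0,0],[9,0,0],[5,0,0],[0,0,0],[0,0,0],[0,0,0],[0,0,0]],"yaw":[0,0,0,0,0,0,0,0,0,0,0,0]}'
python3 -c "
from h import *
plan(642.4,209.2,27,82.6)
d=cap('side','s27')"
```

```text
time_s: 39.0
position: [0.6439, 0.2099, 0.0305]
tcp_rot: [[0.003, -0.128, -0.992], [0.001, -0.992, 0.128], [-1.0, -0.001, -0.003]]
force: [-0.2, -1.0, -0.5]
opening: 0.986
pos [643.9 209.9  30.5] jaw -97.4 j6 106.0 | yaw 0.0 dx(down) 3.5 dy 0.8 dz 1.4 | F [-0.2 -1.  -0.5] open 85.8 t 39.0
```

View pics/s27.png

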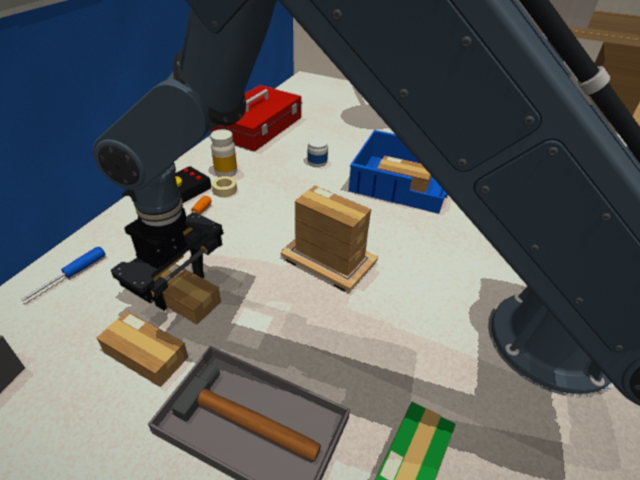

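```bash
python3 -m inch '{"dp":[[3,0,0],[0,0,0],[0,0,0]],"yaw":[0,0,0]}'
python3 -m inch '{"dp":[[0,0,0],[0,0,0],[0,0,0],[0,0,0],[0,0,0]],"yaw":[0,0,0,0,0]}' 0
python3 -c "
from h import *
plan(642.4,209.2,27,82.6)"
python3 -m inch '{"dp":[[-8,0,0],[-20,0,0],[-30,0,0],[-33,0,0],[-33,0,0],[-33,0,0],[-25,0,0],[-12,0,0],[0,0,0],[0,0,0],[0,0,0]],"yaw":[0,0,0,0,0,0,0,0,0,0,0]}'
python3 -c "
from h import *
plan(437.3,-9.6,173,80)
d=cap('side','s28')
"
```

```text
time_s: 39.3
position: [0.6426, 0.2097, 0.0257]
tcp_rot: [[-0.0, -0.128, -0.992], [-0.0, -0.992, 0.128], [-1.0, 0.0, 0.0]]
force: [0.2, 1.4, 0.6]
opening: 0.985
time_s: 39.72
position: [0.6427, 0.2096, 0.0256]
tcp_rot: [[-0.0, -0.128, -0.992], [-0.0, -0.992, 0.128], [-1.0, 0.0, 0.0]]
force: [0.0, -0.0, 0.5]
opening: 0.753
pos [642.7 209.6  25.6] jaw -97.4 j6 106.0 | yaw 0.0 dx(down) -1.4 dy 0.5 dz 0.3 | F [ 0.  -0.   0.5] open 65.5 t 39.7
time_s: 40.63
position: [0.641, 0.2094, 0.2171]
tcp_rot: [[-0.005, -0.128, -0.992], [-0.001, -0.992, 0.128], [-1.0, 0.001, 0.005]]
force: [0.1, -0.1, -2.3]
opening: 0.757
pos [641.  209.4 217.1] jaw -97.4 j6 106.0 | yaw 2.6 dx(down) 44.1 dy 251.0 dz 162.6 | F [ 0.1 -0.1 -2.3] open 65.8 t 40.6
```

View pics/s28.png

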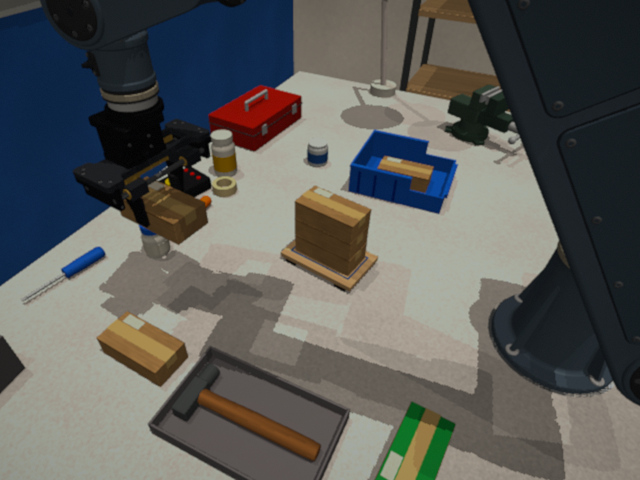

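```bash
python3 -m inch '{"dp":[[0,0,0],[0,12,8],[0,24,16],[0,31,20],[0,32,21],[0,32,21],[0,31,20],[0,28,18],[0,24,15],[0,18,11],[0,12,7],[0,6.5,3.5],[0,0,0],[0,0,0],[0,0,0]],"yaw":[2.6,0,0,0,0,0,0,0,0,0,0,0,0,0,0]}'
python3 -c "
from h import *
plan(437.3,-9.6,171.6,80)
d=cap('side','s29')
"
```

```text
time_s: 41.93
position: [0.442, -0.0088, 0.2194]
tcp_rot: [[0.0, -0.173, -0.985], [0.0, -0.985, 0.173], [-1.0, -0.0, -0.0]]
force: [0.5, 0.4, -3.6]
opening: 0.756
pos [442.   -8.8 219.4] jaw -100.0 j6 84.0 | yaw 0.0 dx(down) 47.8 dy 1.6 dz 4.5 | F [ 0.5  0.4 -3.6] open 65.7 t 41.9
```

View pics/s29.png

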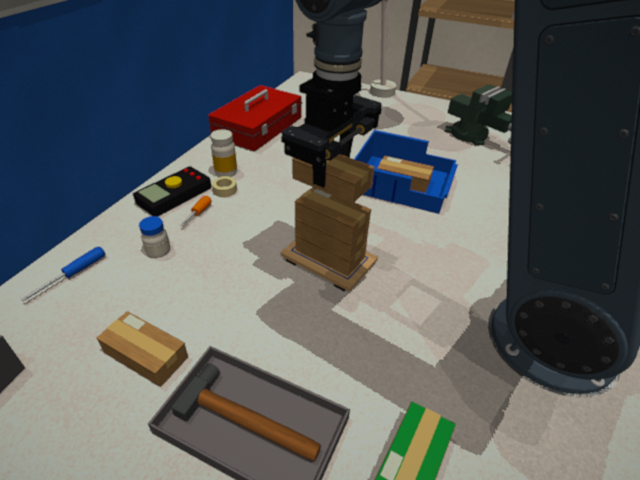

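```bash
python3 -m inch '{"dp":[[6,1.2,2],[12,0,1.5],[11,0,0],[6,0,0],[4,0,0],[2,0,0],[0,0,0],[0,0,0],[0,0,0]],"yaw":[0,0,0,0,0,0,0,0,0]}'
python3 -c "
from h import *
plan(437.3,-9.6,171.6,80)
"
```

```text
time_s: 42.73
position: [0.438, -0.0099, 0.179]
tcp_rot: [[0.001, -0.173, -0.985], [-0.0, -0.985, 0.173], [-1.0, 0.0, -0.001]]
force: [-0.5, 0.6, -3.5]
opening: 0.756
pos [438.   -9.9 179. ] jaw -100.0 j6 84.0 | yaw 0.0 dx(down) 7.4 dy -0.2 dz 0.8 | F [-0.5  0.6 -3.5] open 65.7 t 42.7
```

```bash
python3 -m inch '{"dp":[[3,0,0.3],[2,0,0],[1,0,0],[0.5,0,0],[0,0,0],[0,0,0]],"yaw":[0,0,0,0,0,0]}'
```

```text
time_s: 43.23
position: [0.4373, -0.0098, 0.1721]
tcp_rot: [[-0.0, -0.173, -0.985], [0.0, -0.985, 0.173], [-1.0, -0.0, 0.0]]
force: [0.9, -0.4, -3.4]
opening: 0.761
```

```bash
python3 -m inch '{"dp":[[1,0,0],[0,0,0],[0,0,0]],"yaw":[0,0,0]}'
```

```text
time_s: 43.48
position: [0.4375, -0.0098, 0.1715]
tcp_rot: [[0.001, -0.173, -0.985], [-0.0, -0.985, 0.173], [-1.0, 0.0, -0.001]]
force: [-1.2, 0.9, 2.4]
opening: 0.757
```

```bash
python3 -m inch '{"dp":[[0,0,0],[0,0,0],[0,0,0],[0,0,0],[-15,0,0],[-25,0,0],[-25,0,0],[-10,0,0],[0,0,0],[0,0,0]],"yaw":[0,0,0,0,0,0,0,0,0,0]}' 86
python3 -c "
from h import *
d=cap('side','s30');d=cap('top','t30')
for c in cartons(d): print(c)
plan(620.8,339.3,235,86.2)
"
```

```text
time_s: 44.32
position: [0.4374, -0.0098, 0.2463]
tcp_rot: [[0.001, -0.173, -0.985], [-0.0, -0.985, 0.173], [-1.0, 0.0, -0.001]]
force: [0.3, -0.8, 0.5]
opening: 0.986
(464, 273, array([ 385.9, -368.4]), 2.1, 131.6, 70.5)
(188, 184, array([620.9, 339.3]), -4.2, 139.0, 68.9)
(119, 88, array([914.3, 564.1]), 5.0, 188.9, 124.1)
pos [436.5  -9.5 245.2] jaw -100.0 j6 84.0 | yaw -6.2 dx(down) 10.2 dy -360.3 dz -160.8 | F [-0.5  0.2 -0.4] open 85.9 t 44.4
```

View pics/s30.png

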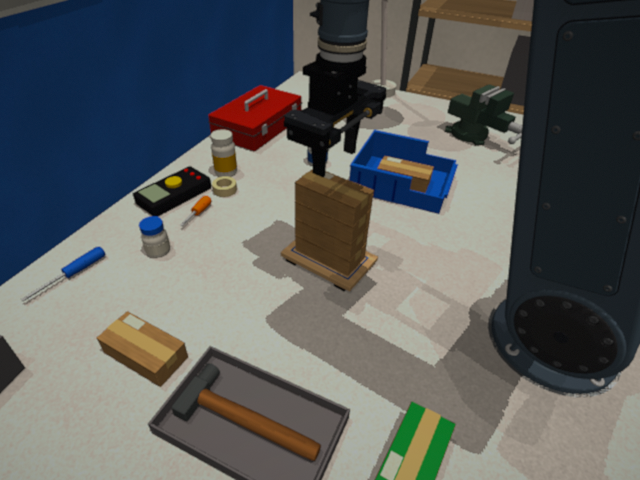

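```bash
python3 -c "
from h import *
im=cv2.imread('pics/t30.png')[150:225,160:220];cv2.imwrite('pics/c6.png',cv2.resize(im,None,fx=8,fy=8,interpolation=cv2.INTER_CUBIC))"
```

```text
(no output)
```

View pics/c6.png

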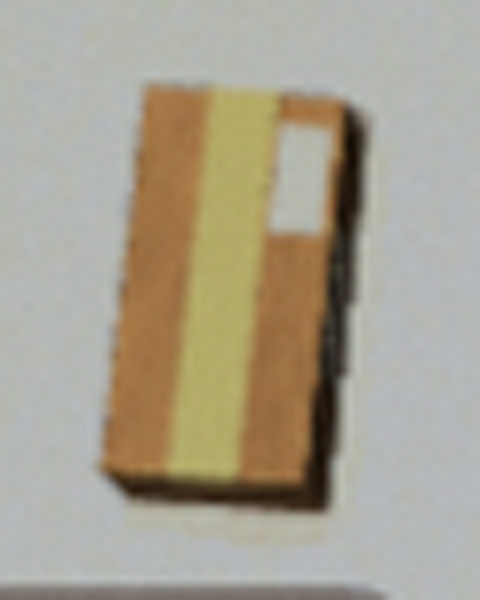

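```bash
python3 -c "
from h import *
d=cap('top')
p=cast(d,[(160+u/8,150+v/8) for u,v in((147,87),(345,102),(305,485),(105,467))],.042)*1000
print(p.round(1),p.mean(0),[np.linalg.norm(p[i]-p[i-1]).round(1) for i in range(4)])
u=p[0]+p[1]-p[2]-p[3];print(np.degrees(np.arctan2(u[1],u[0])))
plan(620.5,339,235,84)
"
```

```text
[[685.4 365.4]
 [680.2 301. ]
 [552.1 309.6]
 [558.1 373.7]] [618.97758863 337.41405359] [np.float64(127.6), np.float64(64.7), np.float64(128.5), np.float64(64.4)]
-3.7783545774620606
pos [436.4  -9.5 245. ] jaw -100.0 j6 84.0 | yaw -4.0 dx(down) 10.0 dy -365.8 dz -146.7 | F [-0.4  0.2  0.8] open 86.0 t 44.5
```

```bash
python3 -m inch '{"dp":[[0,0,0],[0,0,0]],"yaw":[-5.7,0]}'
python3 -c "
from h import *
plan(620.3,338.6,235,85.7)
"
```

```text
time_s: 44.63
position: [0.4366, -0.0096, 0.245]
tcp_rot: [[-0.003, -0.073, -0.997], [0.001, -0.997, 0.073], [-1.0, -0.001, 0.003]]
force: [0.6, 0.2, 0.1]
opening: 0.985
pos [436.6  -9.6 245. ] jaw -94.2 j6 78.0 | yaw 0.1 dx(down) 10.0 dy -361.0 dz -157.1 | F [0.6 0.2 0.1] open 85.7 t 44.6
```

```bash
python3 -m inch '{"dp":[[0,-15,-6],[0,-28,-12],[0,-33,-14],[0,-34,-15],[0,-34,-15],[0,-34,-15],[0,-34,-15],[0,-34,-15],[0,-33,-14],[0,-30,-13],[0,-24,-10],[0,-16,-7],[0,-12,-6],[0,0,0],[0,0,0],[0,0,0]],"yaw":[0,0,0,0,0,0,0,0,0,0,0,0,0,0,0,0]}'
python3 -c "
from h import *
plan(620.3,338.6,27,85.7)
d=cap('side','s31');d=cap('top','t31')
"
```

```text
time_s: 45.97
position: [0.62, 0.3376, 0.2451]
tcp_rot: [[-0.002, -0.076, -0.997], [-0.001, -0.997, 0.076], [-1.0, 0.001, 0.002]]
force: [-0.1, 0.1, 0.9]
opening: 0.988
pos [620.  337.6 245.1] jaw -94.3 j6 114.0 | yaw -0.0 dx(down) 218.1 dy -1.0 dz -0.3 | F [-0.1  0.1  0.9] open 85.9 t 46.0
```

View pics/s31.png

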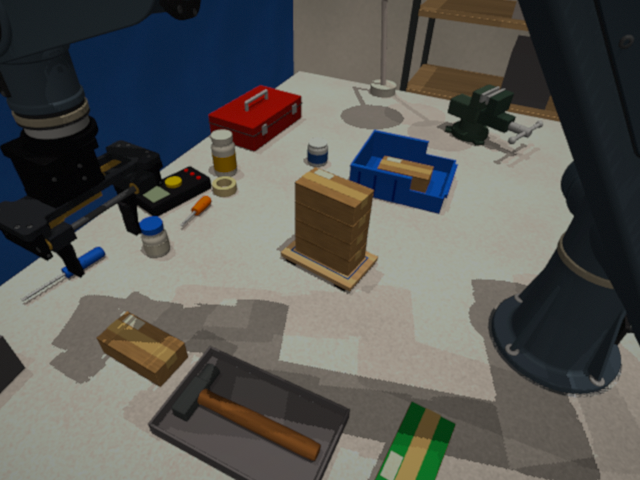

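View pics/t31.png

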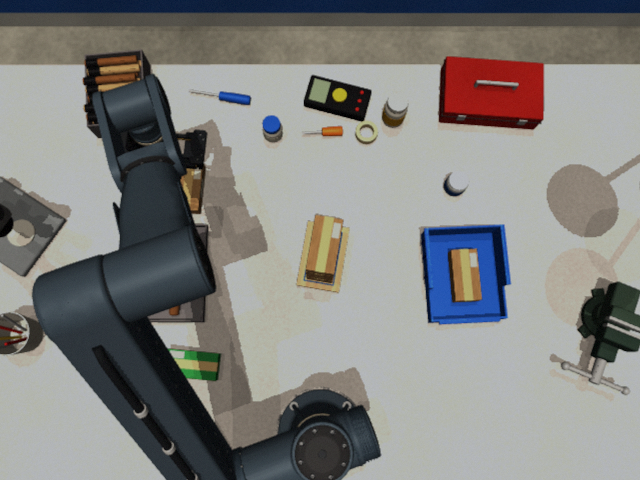

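```bash
python3 -m inch '{"dp":[[20,-0.7,0],[35,0,0],[38,0,0],[38,0,0],[35,0,0],[23,0,0],[13,0,0],[8,0,0],[4,0,0],[0,0,0],[0,0,0],[0,0,0],[0,0,0]],"yaw":[0,0,0,0,0,0,0,0,0,0,0,0,0]}'
python3 -c "
from h import *
plan(620.3,338.6,27,85.7)
d=cap('side','s32')"
```

```text
time_s: 47.15
position: [0.6219, 0.3397, 0.0339]
tcp_rot: [[0.003, -0.075, -0.997], [0.001, -0.997, 0.075], [-1.0, -0.001, -0.003]]
force: [-0.1, 0.8, -0.4]
opening: 0.994
pos [621.9 339.7  33.9] jaw -94.3 j6 114.0 | yaw 0.0 dx(down) 6.9 dy 1.2 dz 1.5 | F [-0.1  0.8 -0.4] open 86.5 t 47.1
```

View pics/s32.png

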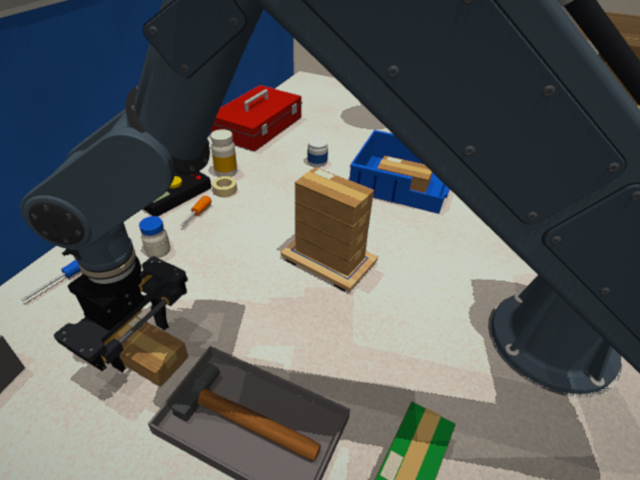

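```bash
python3 -m inch '{"dp":[[4,0,0],[2,0,0],[0,0,0],[0,0,0]],"yaw":[0,0,0,0]}'
python3 -m inch '{"dp":[[0,0,0],[0,0,0],[0,0,0],[0,0,0],[0,0,0]],"yaw":[0,0,0,0,0]}' 0
python3 -c "
from h import *
plan(620.3,338.6,27,85.7)"
python3 -m inch '{"dp":[[-8,0,0],[-20,0,0],[-30,0,0],[-35,0,0],[-35,0,0],[-35,0,0],[-33,0,0],[-22,0,0],[-10,0,0],[0,0,0],[0,0,0],[0,0,0]],"yaw":[0,0,0,0,0,0,0,0,0,0,0,0]}'
python3 -c "
from h import *
plan(437.3,-9.6,215,80)
d=cap('side','s33')
"
```

```text
time_s: 47.53
position: [0.6205, 0.3391, 0.0257]
tcp_rot: [[-0.001, -0.074, -0.997], [-0.0, -0.997, 0.074], [-1.0, 0.0, 0.001]]
force: [0.1, -0.2, -0.4]
opening: 0.987
time_s: 47.95
position: [0.6209, 0.3393, 0.0262]
tcp_rot: [[0.0, -0.075, -0.997], [0.0, -0.997, 0.075], [-1.0, -0.0, -0.0]]
force: [0.3, 0.9, -0.3]
opening: 0.753
pos [620.9 339.3  26.2] jaw -94.3 j6 114.0 | yaw 0.0 dx(down) -0.8 dy 0.8 dz 0.6 | F [ 0.3  0.9 -0.3] open 65.5 t 48.0
time_s: 48.95
position: [0.6193, 0.3386, 0.2513]
tcp_rot: [[-0.005, -0.075, -0.997], [-0.002, -0.997, 0.075], [-1.0, 0.002, 0.005]]
force: [-0.3, -0.4, -2.9]
opening: 0.756
pos [619.3 338.6 251.3] jaw -94.3 j6 114.0 | yaw 5.7 dx(down) 36.3 dy 374.5 dz 118.7 | F [-0.3 -0.4 -2.9] open 65.8 t 49.0
```

View pics/s33.png

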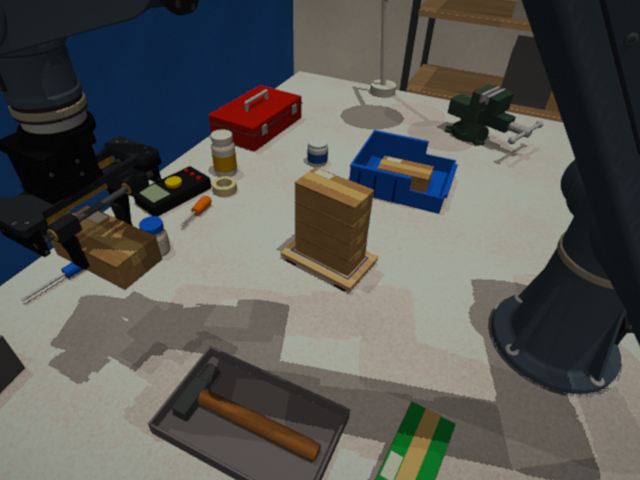

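```bash
python3 -m inch '{"dp":[[-8,0,0],[0,14,4],[0,26,8],[0,32,10],[0,34,11],[0,34,11],[0,34,11],[0,34,11],[0,33,11],[0,31,10],[0,28,9],[0,24,7],[0,19,6],[0,14,4],[0,9,3],[0,6.5,0],[0,0,0],[0,0,0],[0,0,0],[0,0,0]],"yaw":[5.7,0,0,0,0,0,0,0,0,0,0,0,0,0,0,0,0,0,0,0]}'
python3 -c "
from h import *
plan(437.3,-9.6,214.2,80)
d=cap('side','s34')
"
```

```text
time_s: 50.67
position: [0.4424, -0.0069, 0.262]
tcp_rot: [[-0.0, -0.172, -0.985], [0.0, -0.985, 0.172], [-1.0, -0.0, 0.0]]
force: [-1.4, 0.6, -2.7]
opening: 0.758
pos [442.4  -6.9 262. ] jaw -99.9 j6 84.0 | yaw 0.1 dx(down) 47.8 dy 3.5 dz 4.5 | F [-1.4  0.6 -2.7] open 66.0 t 50.7
```

View pics/s34.png

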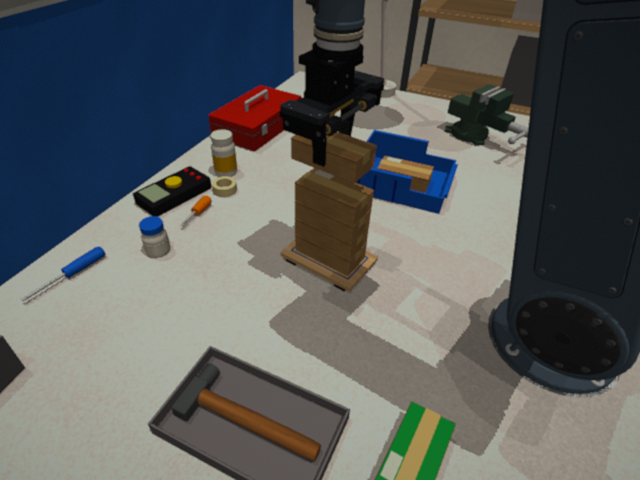

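```bash
python3 -m inch '{"dp":[[6,3,2],[11,0,1.5],[10,0,0],[6,0,0],[4,0,0],[2,0,0],[0,0,0],[0,0,0],[0,0,0]],"yaw":[0,0,0,0,0,0,0,0,0]}'
python3 -c "
from h import *
plan(437.3,-9.6,214.2,80)
"
```

```text
time_s: 51.47
position: [0.4385, -0.01, 0.2235]
tcp_rot: [[0.001, -0.173, -0.985], [-0.0, -0.985, 0.173], [-1.0, 0.0, -0.001]]
force: [-0.1, 0.2, -2.8]
opening: 0.752
pos [438.5 -10.  223.5] jaw -100.0 j6 84.0 | yaw 0.0 dx(down) 9.3 dy -0.2 dz 1.3 | F [-0.1  0.2 -2.8] open 65.5 t 51.5
```

```bash
python3 -m inch '{"dp":[[4,0,0.5],[2.5,0,0],[1,0,0],[0.5,0,0],[0,0,0],[0,0,0]],"yaw":[0,0,0,0,0,0]}'
```

```text
time_s: 51.97
position: [0.4377, -0.0098, 0.2152]
tcp_rot: [[0.0, -0.173, -0.985], [0.0, -0.985, 0.173], [-1.0, -0.0, -0.0]]
force: [-0.6, 0.5, -3.0]
opening: 0.759
```

```bash
python3 -m inch '{"dp":[[1,0,0],[0,0,0],[0,0,0]],"yaw":[0,0,0]}'
```

```text
time_s: 52.22
position: [0.4376, -0.0098, 0.2142]
tcp_rot: [[0.0, -0.173, -0.985], [0.0, -0.985, 0.173], [-1.0, -0.0, -0.0]]
force: [-0.3, -0.1, -2.8]
opening: 0.758
```

```bash
python3 -m inch '{"dp":[[0.7,0,0],[0,0,0],[0,0,0]],"yaw":[0,0,0]}'
```

```text
time_s: 52.47
position: [0.4377, -0.0098, 0.2141]
tcp_rot: [[0.0, -0.173, -0.985], [-0.0, -0.985, 0.173], [-1.0, 0.0, -0.0]]
force: [-2.7, 0.3, 5.8]
opening: 0.757
```

Touched down. Release, rise, move aside (over the tray side) for a check.

```bash
python3 -m inch '{"dp":[[0,0,0],[0,0,0],[0,0,0],[0,0,0],[-12,0,0],[-22,0,0],[-25,0,0],[-20,0,0],[0,-15,0],[0,-30,0],[0,-35,0],[0,-35,0],[0,-35,0],[0,-35,0],[0,-35,0],[0,-30,0],[0,-15,0],[0,0,0],[0,0,0]],"yaw":[0,0,0,0,0,0,0,0,0,0,0,0,0,0,0,0,0,0,0]}' 86
python3 -c "
from h import *
d=cap('side','s35');d=cap('top','t35')
im=d['color'][195:305,270:370,::-1];cv2.imwrite('pics/col2.png',cv2.resize(im,None,fx=5.4,fy=5.4,interpolation=cv2.INTER_CUBIC))"
```

```text
time_s: 54.05
position: [0.4832, 0.2516, 0.2919]
tcp_rot: [[-0.001, -0.171, -0.985], [-0.001, -0.985, 0.171], [-1.0, 0.001, 0.001]]
force: [0.3, -0.1, 0.4]
opening: 0.989
```

View pics/s35.png

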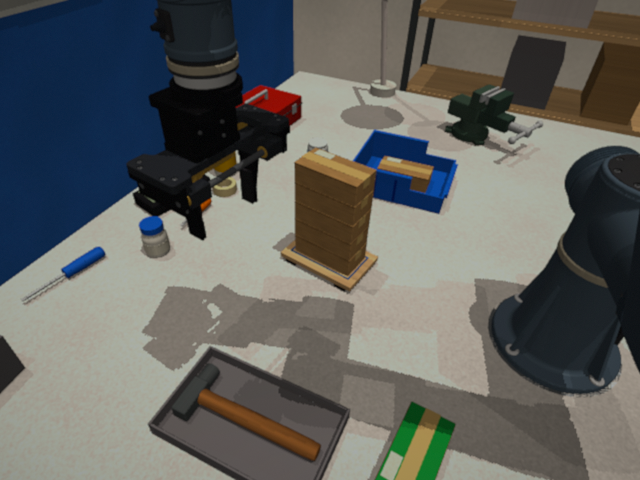

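View pics/t35.png

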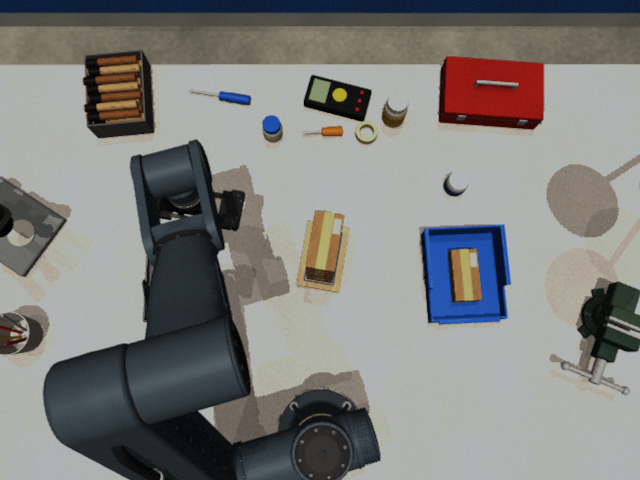

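View pics/col2.png

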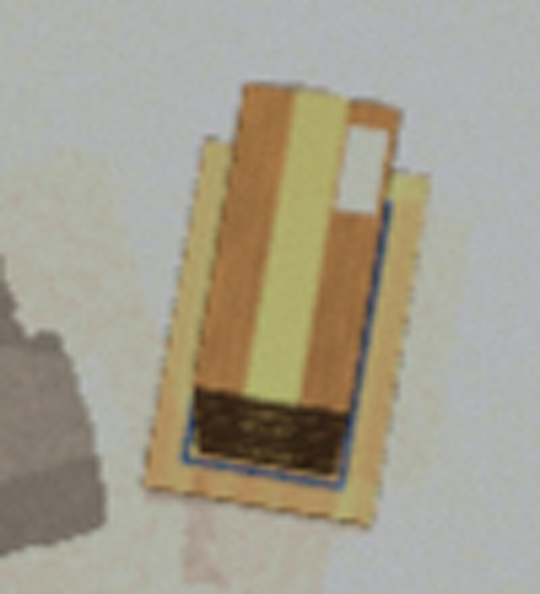

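```bash
python3 -c "
from h import *
d=cap('top')
p=cast(d,[(270+u/5.4,195+v/5.4) for u,v in((245,85),(400,108),(350,410),(193,386))],.23)*1000
print(p.mean(0),[np.linalg.norm(p[i]-p[i-1]).round(1) for i in range(4)])
u=p[0]+p[1]-p[2]-p[3];print(np.degrees(np.arctan2(u[1],u[0])))
# each layer's front edge seen in side view; jar/can/tape unchanged check: pixel diff between first and last side images
a=cv2.imread('pics/side0.png');b=cv2.imread('pics/s31.png')
print([int(np.abs(a[y0:y1,x0:x1].astype(int)-b[y0:y1,x0:x1]).mean()) for x0,x1,y0,y1 in((130,175,215,260),(180,215,190,225),(210,240,172,198),(305,330,138,168))])
plan(0,0,0)
"
```

```text
[436.41803418 -11.23658279] [np.float64(128.4), np.float64(65.2), np.float64(128.5), np.float64(64.9)]
-9.77977647662902
[19, 6, 6, 6]
pos [483.2 250.1 292.2] jaw -100.0 j6 116.0 | yaw 0 dx(down) 292.2 dy 330.5 dz 432.2 | F [-0.3  0.3 -0.2] open 85.9 t 54.2
```

```bash
python3 -c "
from rig import bot
print(bot.hand_in())"
```

```text
the job is handed in; nothing more can be done
None
```

The job is handed in at about 54 s of the 210 s allowed. The hand-in gave no verdict.

- **Hammer:** it is inside the grey tray, lying along its length. I checked this by eye in the pictures but did not measure its final pose.
- **Heavy carton:** the third of the six cartons lifted pulled about 6–7 N on the wrist, against about 2–3.5 N for the others. It lies flat on the blue bin's floor, within about 5 mm of the bin's centre from above.
- **Column:** the five ordinary cartons are stacked on the outline. The top carton measured 2.3 mm off the outline's centre and 0.2° off the board's angle. The column looks upright and flush in the side view.
- **Bystanders:** the jar, can, tape roll, screwdriver and green look-alike appear unmoved in the final pictures. The before/after image comparison disagreed only at the jar (19 against 6 for the others). A finger was in that part of the frame, and the top view shows the jar in its place.
- **Measurement limits:** the bin's rim measured about 11 mm wider than its stated width. That only affects how well I know the bin's centre, and the carton is well clear of the limits.

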